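# Lay out the air clamp parts between the two parts trays

## Task

Lay out a row of parts for the next air clamp assembly between the two parts trays. Stand the wooden packing block midway between the trays, in line with them and with its long side pointing front to back as theirs does, and lay the drilled aluminium bar centred on top, lengthwise along it. Lay the brass coupler midway between the block and the tray of metal pins, stand the black knob upright midway between the block and the tray of white caps, and leave the black sanding block and the green mouldings where they are.

Things in the scene. Friction and masses are not known exactly. Their poses are not given: they have to be found in the camera images.
- packing_block: Plain brown wooden packing block, 50 x 110 x 38 mm (its x, y, z), loose, about 160 g. Origin at the centre of its underside; y is its long axis, z up. It starts flat on the bench with its long axis roughly left to right.
- bar: Straight aluminium bar, 30 mm wide (x), 130 mm long (y), 22 mm high (z), with a 12 mm hole through it near each end and two small dark screw heads between them, loose, about 180 g. Origin at the centre of its underside; y is its long axis, z up. It starts flat on the bench, long axis roughly left to right.
- clamp_knob: Round black ribbed plastic knob with a small brass dot on top, 46 mm across, 30 mm high, loose, about 70 g. Origin at the centre of its underside, z up. It starts standing upright, brass dot up.
- coupler: Brass air-hose quick coupler with a ribbed sleeve, 23 mm wide (x), 62 mm long (y), 24 mm high (z), loose, about 90 g; it does not roll. Origin at the centre of its underside; y is its long axis, z up. Any direction of its long axis will do at the end. It starts lying on the bench.
- pin_tray: Small yellow open tray holding upright metal pins, 102 mm front to back (x), 70 mm wide (y), walls 34 mm and pins to 39 mm high, fixed to the bench. Origin at the centre of its underside; its x axis points to the back (away from the robot, turned 0.3 to 0.4 rad to the left), y to the left. The two trays stand side by side with parallel axes, 320 mm apart centre to centre along y; either may be the left one.
- cap_tray: Small grey open tray holding white caps, 102 mm (x), 70 mm (y), 34 mm high, fixed to the bench. Origin and axes as for the pin tray.
- bent_hook: Bystander: sharply bent pale green hook moulding, 59 x 102 x 35 mm, loose, on the right beside the steel fixture. Origin at the centre of its underside. Leave it alone.
- sanding_block: Bystander: black rubber sanding block, 66 x 122 x 35 mm, loose, nearer the robot on the left. Origin at the centre of its underside. Leave it alone.
Things that resemble listed ones, but are neither listed nor needed, are in the scene too. There is more than one size of the clamp_knob; the job needs the smaller.

How it is judged (in metres and radians):
At the end, for the whole second after the job is handed in: Block midway between trays (14 mm; 20 mm front-back; 0.2 rad). Bar on it, centred (12 mm across, 20 mm along, 0.2 rad). Coupler within 98 mm of block and pin tray, knob upright within 93 mm of block and cap tray, both within 30 mm front-back of the row. All released, at rest (horizontal distance between packing_block and pin_tray below 0.174 m and horizontal distance between packing_block and cap_tray below 0.174 m and x of packing_block in the frame of pin_tray between -0.02 and 0.02 m and angle between the y axis of packing_block and the x axis of pin_tray, either way round below 0.2 rad and angle between each of packing_block, clamp_knob's own z axis and vertical below 0.1 rad and height (world z) of each of packing_block, clamp_knob below 0.008 m and x of bar in the frame of packing_block between -0.012 and 0.012 m and y of bar in the frame of packing_block between -0.02 and 0.02 m and z of bar in the frame of packing_block between 0.033 and 0.043 m and angle between the y axis of bar and the y axis of packing_block, either way round below 0.2 rad and angle between bar's own z axis and vertical below 0.15 rad and horizontal distance between clamp_knob and packing_block below 0.093 m and horizontal distance between clamp_knob and cap_tray below 0.093 m and x of clamp_knob in the frame of cap_tray between -0.03 and 0.03 m and horizontal distance between coupler and packing_block below 0.098 m and horizontal distance between coupler and pin_tray below 0.098 m and x of coupler in the frame of pin_tray between -0.03 and 0.03 m and angle between coupler's own y axis and vertical above 1.4 rad and height (world z) of coupler below 0.03 m and linear speed of each of packing_block, bar, clamp_knob, coupler below 0.02 m/s and angular speed of each of packing_block, bar, clamp_knob, coupler below 0.2 rad/s); the robot touches nothing.
It fails at once if the bent green hook is disturbed (moved more than 30 mm) (distance of bent_hook from where it was at the start of the episode above 0.03 m).
It fails at once if the sanding block is disturbed (moved more than 30 mm) (distance of sanding_block from where it was at the start of the episode above 0.03 m).
It also fails if it takes over 120 s, if anything falls off the work surface, if the arm or the gripper's body presses on something with over 40 N, if the wrist force passes 120 N, or if a joint passes its speed limit or range.

## Robot

A 6-joint arm with a two-finger parallel gripper is mounted at the origin on the work surface; the furniture and walls round the work are solid. World frame = base frame: x ahead of the robot, y to its left, z up, the work surface at z = 0. Lengths are in mm, angles in rad, forces in N, time in s.
With the tool pointing down it reaches from about 325 to 900 mm from the base axis. Payload 3.5 kg.
Tool frame: the origin (TCP) lies midway between the tips of the shut fingers; the grasp point (between the pads) lies 19 mm behind it (env.grip_depth is the distance from the TCP to the grasp point, in mm); x points along the fingers, y is the direction in which the jaws open and shut, and the axes are right-handed (so a half turn about x gives the same grasp; the last joint's range is limited). The gripper opens to 85 mm and grips with 20 to 120 N. Pads are 22 mm wide; open, the fingers measure 114 mm over their backs; the gripper's body (76 mm by 85 mm) begins 54 mm behind the grasp point. The pads swing forward as they close: fully open they stand 13 mm farther back than shut.
Start: joints at [-1.344, 0.276, -0.026, 1.268, 0, 1.467], TCP at [202.396, -591.318, 231.313] pointing down, gripper open.
Joint ranges: [-3.12, 3.12], [-0.85, 1.88], [-1.08, 1.24], [-1.95, 2.15], [-1.57, 1.53], [-3.14, 3.14]. Speed limits (rad/s): [2.57, 2.57, 3.14, 3.14, 3.14, 3.14].

## Interface

Orientations are given as a unit quaternion [x, y, z, w].
In Python, from station import telemetry, imaging, order, env gives the robot as it stands.
- The arm moves only by the tool play_rows, never from a script. Its argument "deltas" is a list that holds one entry, the list of rows, each a list of 7 numbers: the finger opening in cm, from 0 to 8.54, then the shift along the tool's x, y, z in cm, then the turn, a rotation vector about the tool's x, y, z in degrees. In form: [[[fingers, x, y, z, ax, ay, az], ...]]. A call has 1 to 12 rows; each row is the pose to reach, as a shift and turn from the pose commanded when the call began, along the tool's axes at that moment; what a row does not reach only later rows make up. A row lasts 1/12 s, in which the tool goes at most 41.7 mm and 7.16 degrees, less where a joint would pass 70% of its speed; a pose out of reach is approached as far as the arm can. A call with a gripper value outside its range is refused whole. The fingers move at their own pace and stop on an object; the grip force is fixed at half the most. Time passes only in rows, so rows that repeat a pose let the fingers close. It gives the time, the measured TCP pose, the force and the opening at its end, in the units of the state.
- telemetry.sense(): the state, without advancing time (a new reading comes with each control period).
- imaging.snapshot(name): name is "side" or "top" or "wrist"; returns the picture (400x640x3 uint8, red, green, blue); there is no depth.
- imaging.camera_params(name): a dict with "mtx" (3x3 intrinsics, pixels), "R" (3x3) and "t" (3): a world point X has camera coordinates R X + t. Camera axes: x right, y down, z forward; pixel columns grow to the right and rows downward; lengths in mm; the calibration is good to about 2 mm. A picture is of the moment at which its call begins: read the wrist's pose just before it. camera_params takes no time and is no camera call; for the wrist camera it gives the pose at the moment of the call.
- order.job_done(): hands the job in, once; it reports no verdict.
The state is a dict: "clock": time; "joint_positions": joint angles; "joint_vel": joint speeds; "tau": joint torques, N m; "eef_pos": TCP position; "tool_rot": TCP orientation; "force": force on the tool from outside, world axes, zero at the start; "ft_torque": the same for the moment, N m; "width": opening from 0.0 (shut) to 1.0 (fully open).
Only numpy, scipy, OpenCV 4.12 (cv2) and the standard library are available. Lean on these libraries where they do the work, as an engineer would, in place of code of your own. Each camera call takes 0.05 s, during which the arm holds its last target.

## Working session

There is one attempt and no reset: what is moved stays moved. The work goes in short steps, Python scripts to look and compute and a tool call to move; the robot and the scene stay as the last step left them, time stands still between calls to the robot, and variables do not carry over. Pictures are saved under pics/ and viewed, and the job is handed in when it is done.

Besides the shell and the picture viewer there is one more tool, called after "Request:" in YAML: its name, and indented under it one key for each argument. play_rows: Moves the arm, as the interface text tells. Its arguments: {"type":"object","properties":{"deltas":{"type":"array"}},"required":["deltas"]}

```bash
mkdir -p pics; ls; python3 - <<'E'
from station import telemetry, imaging, order, env
import cv2
s=telemetry.sense(); print(s)
for n in ["side","top","wrist"]:
    im=imaging.snapshot(n); cv2.imwrite(f"pics/{n}0.png",im[:,:,::-1])
    print(n,imaging.camera_params(n))
E
```

```text
pics
{'clock': 0.0, 'joint_positions': array([-1.34440075e+00,  2.77153857e-01, -2.79262664e-02,  1.26801730e+00,
        2.52575754e-05,  1.46739060e+00]), 'joint_vel': array([-6.39946761e-04, -5.39711844e-05,  1.50631620e-03,  9.82312475e-04,
       -1.44700303e-03, -6.77143617e-05]), 'tau': array([ 1.60217252e-03, -4.45504260e+01,  2.95206964e+01,  1.63195620e-02,
       -1.42012141e-04, -8.32864146e-06]), 'eef_pos': array([ 202.22161893, -590.52866626,  230.12539423]), 'tool_rot': array([-0.6974731 , -0.11688713,  0.69755527, -0.11526198]), 'force': array([ 0.00646567, -0.09517024,  0.14499109]), 'ft_torque': array([-0.01662686, -0.00098694, -0.00309133]), 'width': 1.0003423104571265}
side {'mtx': array([[373.98295898,   0.        , 315.35029231],
       [  0.        , 373.98295898, 193.68386037],
       [  0.        ,   0.        ,   1.        ]]), 'R': array([[-0.99997495,  0.0069028 ,  0.0015645 ],
       [ 0.00473852,  0.81710195, -0.57647372],
       [-0.00525765, -0.57645187, -0.81711419]]), 't': array([ 500.82034188,   88.47701393, 1025.30368678])}
top {'mtx': array([[431.53251758,   0.        , 318.77162418],
       [  0.        , 431.53251758, 201.44778548],
       [  0.        ,   0.        ,   1.        ]]), 'R': array([[-0.00590867, -0.99962222, -0.02684223],
       [-0.99295558,  0.00904165, -0.11814168],
       [ 0.11833975,  0.02595508, -0.99263389]]), 't': array([ -46.77793385,  463.46865201, 1236.75467926])}
wrist {'mtx': array([[288.65977217,   0.        , 322.75069742],
       [  0.        , 288.65977217, 198.02929603],
       [  0.        ,   0.        ,   1.        ]]), 'R': array([[ 3.24266015e-01, -9.45965583e-01, -8.17556716e-04],
       [-9.08073059e-01, -3.11518827e-01,  2.79927383e-01],
       [-2.65056354e-01, -9.00285356e-02, -9.60020829e-01]]), 't': array([-623.3354196 ,  -35.00333563,  376.81037319])}
```

View pics/top0.png

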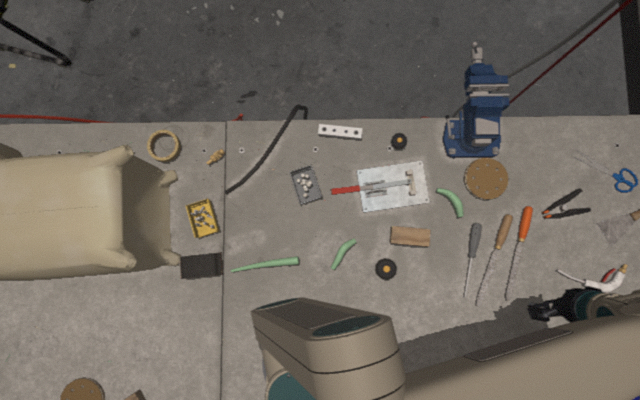

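View pics/side0.png

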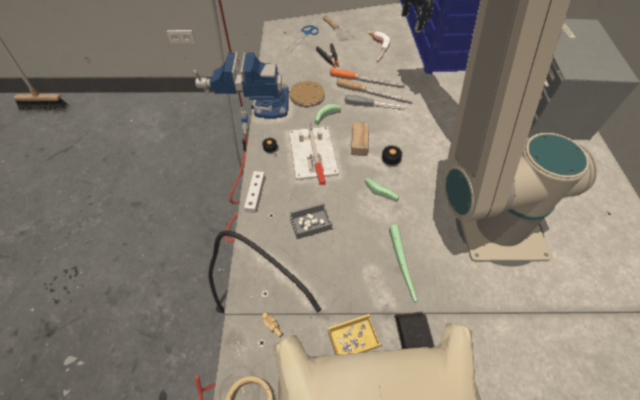

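View pics/wrist0.png

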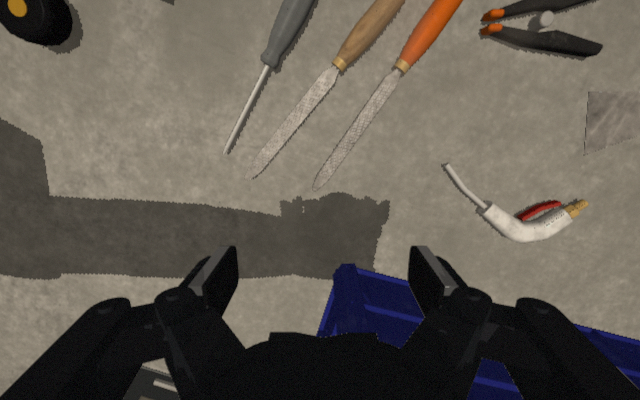

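```bash
cat > h.py <<'E'
from station import telemetry, imaging, order, env
import cv2, numpy as np
def pix2w(cam,u,v,z,P=None):
    P=P or imaging.camera_params(cam)
    K,R,t=P["mtx"],np.array(P["R"]),np.array(P["t"])
    d=R.T@np.linalg.solve(K,np.array([u,v,1.])); c=-R.T@t
    return c+d*(z-c[2])/d[2]
def w2pix(cam,X,P=None):
    P=P or imaging.camera_params(cam)
    p=P["mtx"]@(P["R"]@np.array(X,float)+P["t"]); return p[:2]/p[2]
def crop(im,x0,y0,x1,y1,f,name):
    cv2.imwrite(name,cv2.resize(im[y0:y1,x0:x1,::-1],None,fx=f,fy=f,interpolation=cv2.INTER_CUBIC))
E
python3 - <<'E'
from h import *
im=cv2.imread("pics/top0.png")[:,:,::-1]
crop(im,140,110,340,260,4,"pics/t0a.png"); crop(im,300,110,500,260+30,4*5/6*1.0,"pics/t0b.png")
for n in ["side","top"]:
    P=imaging.camera_params(n); print(n,-P["R"].T@P["t"])
for nm,u,v,z in [("pin",202,218,34),("cap",307,185,34),("block",411,236,38),("bar",340,131,22),("knobA",399,141,30),("knobB",386,268,30),("coup",215,157,20),("hose end",228,190,10),("sand",201,265,35),("chair",170,215,300),("chair",170,215,30)]:
    print(nm,pix2w("top",u,v,z).round())
E
```

```text
side [505.7792304  515.28642209 888.0113289 ]
top [ 313.57015504  -83.05084943 1281.14394875]
pin [417. 291.  34.]
cap [511. -16.  34.]
block [ 360. -314.   38.]
bar [ 675. -115.   22.]
knobA [ 640. -289.   30.]
knobB [ 270. -241.   30.]
coup [601. 261.  20.]
hose end [502. 222.  10.]
sand [281. 290.  35.]
chair [402. 286. 300.]
chair [427. 387.  30.]
```

View pics/t0a.png

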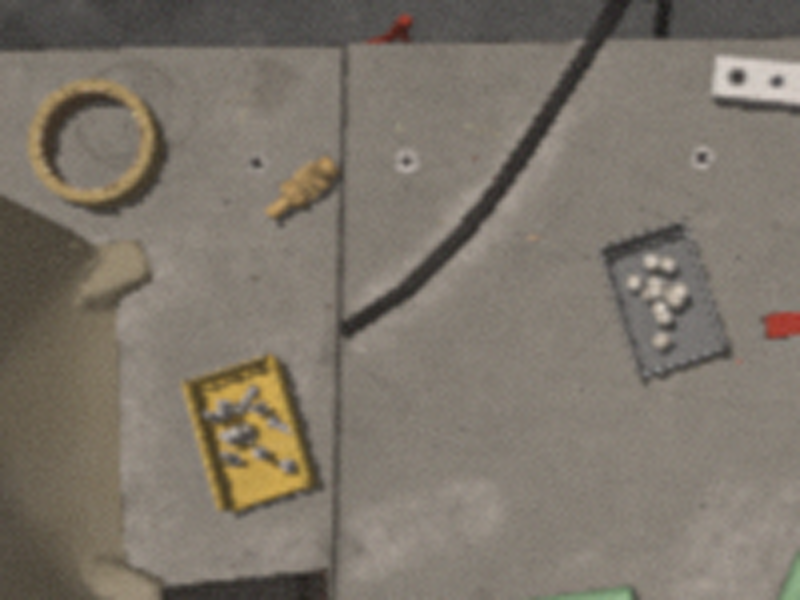

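View pics/t0b.png

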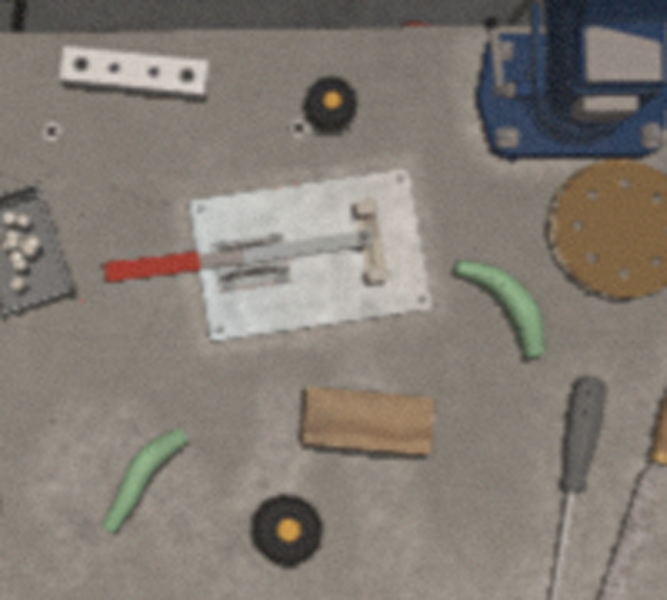

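```bash
python3 - <<'E'
from h import *
f=lambda c,z,o=(140,110),s=4:np.array([pix2w("top",o[0]+x/s,o[1]+y/s,z) for x,y in c])
cap=f([(603,245),(685,225),(730,352),(645,382)],34)
pin=f([(185,380),(275,355),(320,488),(235,513)],34)
for n,c in (("cap",cap),("pin",pin)):
    print(n,c.mean(0).round(1),[np.linalg.norm(c[i]-c[(i+1)%4]).round() for i in range(4)]); d=c[0]-c[3]+c[1]-c[2]; print(np.arctan2(d[1],d[0]))
d=pin.mean(0)-cap.mean(0); print(np.linalg.norm(d), np.arctan2(-d[0],d[1]))
o=(300,110);s=10/3
bl=f([(305,388),(433,397),(428,455),(302,444)],38,o,s)
bar=f([(64,46),(209,61),(206,96),(62,80)],22,o,s)
for n,c in (("bl",bl),("bar",bar)):
    print(n,c.mean(0).round(1),[np.linalg.norm(c[i]-c[(i+1)%4]).round() for i in range(4)]); d=c[0]-c[1]+c[3]-c[2]; print(np.arctan2(d[1],d[0]))
print("knob",f([(330,103)],30,o,s),f([(287,530)],30,o,s))
print("coup",f([(270,212),(338,162)],12))
# chair triangulation: pairs
def tri(a,b):
    P,Q=imaging.camera_params("top"),imaging.camera_params("side")
    M=lambda P:P["mtx"]@np.c_[P["R"],P["t"]]
    X=cv2.triangulatePoints(M(P),M(Q),np.array(a,float).reshape(2,1),np.array(b,float).reshape(2,1)); return (X[:3]/X[3]).ravel().round()
for a in [(172,180),(127,155)]: print(a,tri(a,(285,345)),w2pix("side",tri(a,(285,345))))
for a in [(165,265),(127,260)]: print(a,tri(a,(458,335)),w2pix("side",tri(a,(458,335))))
# clamp
print(tri((412,175),(320,135)),tri((335,190),(321,180)))
# hose
print(tri((228,192),(318,308)),tri((262,160),(276,255)))
E
python3 - <<'E'
import cv2
im=cv2.imread("pics/side0.png");cv2.imwrite("pics/s0a.png",cv2.resize(im[150:400,200:480],None,fx=2.8,fy=2.4,interpolation=cv2.INTER_CUBIC))
im=cv2.imread("pics/top0.png");cv2.imwrite("pics/t0c.png",cv2.resize(im[110:300,0:240],None,fx=3.2,fy=3.1,interpolation=cv2.INTER_CUBIC))
E
```

```text
cap [510.6 -14.5  34. ] [np.float64(62.0), np.float64(100.0), np.float64(66.0), np.float64(106.0)]
0.3120997294280754
pin [415.4 286.7  34. ] [np.float64(68.0), np.float64(104.0), np.float64(64.0), np.float64(105.0)]
0.36640628371750417
315.8981585706926 0.30587777355409823
bl [ 359.1 -311.    38. ] [np.float64(110.0), np.float64(50.0), np.float64(107.0), np.float64(48.0)]
1.4849565501080695
bar [ 674.8 -116.5   22. ] [np.float64(131.0), np.float64(32.0), np.float64(130.0), np.float64(31.0)]
1.4473821218739416
knob [[ 640.76667571 -288.57828042   30.        ]] [[ 266.71963561 -241.51120105   30.        ]]
coup [[584.7006072  285.13131129  12.        ]
 [622.57954011 234.3099548   12.        ]]
(172, 180) [535. 344. 134.] [298.82422626 347.97001216]
(127, 155) [543. 383. 319.] [288.3747097  345.83587796]
(165, 265) [273. 336. 212.] [446.55451606 331.50655837]
(127, 260) [299. 370. 325.] [455.97788548 334.29584461]
[ 514. -316.   44.] [487. -97.  85.]
[497. 224.   2.] [589. 112.  54.]
```

View pics/s0a.png

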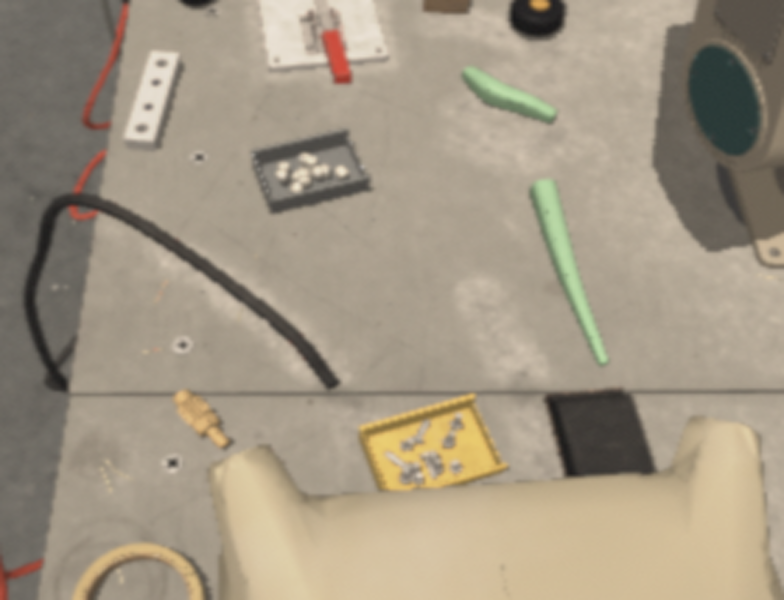

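View pics/t0c.png

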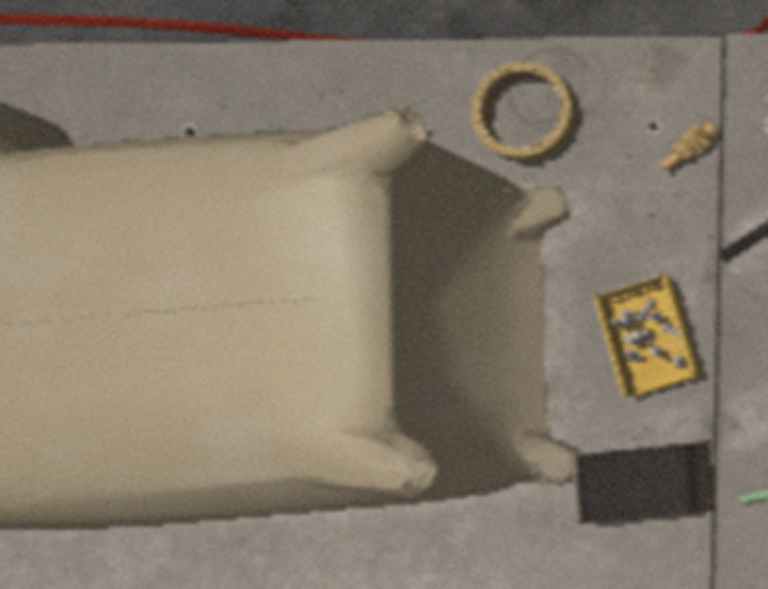

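```bash
cat >> h.py <<'E'
from scipy.spatial.transform import Rotation as Ro
def go(pos,jaw,R0=None,p0=None,exact=True):
    """delta (cm, deg) from current pose to TCP pos, tool down, jaw axis (tool y) at angle jaw (either sign)"""
    s=telemetry.sense()
    p0=s["eef_pos"] if p0 is None else np.array(p0,float); R0=Ro.from_quat(s["tool_rot"]) if R0 is None else R0
    for k in (0,np.pi):
        a=jaw+k
        x=np.array([0,0,-1.]); y=np.array([np.cos(a),np.sin(a),0]); z=np.cross(x,y)
        Rt=Ro.from_matrix(np.c_[x,y,z]); rv=(R0.inv()*Rt).as_rotvec(degrees=True)
        d=R0.inv().apply(np.array(pos)-p0)/10
        print("rows",d.round(2).tolist(),rv.round(1).tolist(), "j0tgt",round(np.arctan2(pos[1],pos[0]),2))
def st():
    s=telemetry.sense(); Y=Ro.from_quat(s["tool_rot"]).as_matrix()
    print("t",round(s["clock"],2),"p",s["eef_pos"].round(1),"jawang",round(np.arctan2(Y[1,1],Y[0,1]),3),"down",Y[:,0].round(3),"q",s["joint_positions"].round(2),"w",round(s["width"],3),"F",s["force"].round(1))
E
python3 - <<'E'
from h import *
st()
go([330,-311,230],-0.086)
for x,y in [(345,325),(405,285),(480,210),(560,90)]: print(pix2w("top",140+x/4,110+y/4,10).round())
E
```

```text
t 0.15 p [ 202.3 -590.7  230.4] jawang -1.241 down [-0.     0.002 -1.   ] q [-1.34  0.28 -0.03  1.27 -0.    1.47] w 0.999 F [ 0.1  1.  -0.4]
rows [0.08, -22.33, -21.15] [-66.2, -0.1, 0.1] j0tgt -0.76
rows [0.08, -22.33, -21.15] [113.8, 0.1, 0.1] j0tgt -0.76
[498. 227.  10.]
[528. 182.  10.]
[585. 127.  10.]
[677.  67.  10.]
```

Request:
play_rows:
  deltas:
    - [[8.5,0.1,-22.3,-21.1,-66,0,0],[8.5,0.1,-22.3,-21.1,-66,0,0],[8.5,0.1,-22.3,-21.1,-66,0,0],[8.5,0.1,-22.3,-21.1,-66,0,0],[8.5,0.1,-22.3,-21.1,-66,0,0],[8.5,0.1,-22.3,-21.1,-66,0,0],[8.5,0.1,-22.3,-21.1,-66,0,0],[8.5,0.1,-22.3,-21.1,-66,0,0],[8.5,0.1,-22.3,-21.1,-66,0,0],[8.5,0.1,-22.3,-21.1,-66,0,0],[8.5,0.1,-22.3,-21.1,-66,0,0],[8.5,0.1,-22.3,-21.1,-66,0,0]]

```text
clock: 1.15
eef_pos: [329.7, -311.8, 230.2]
tool_rot: [0.522, 0.477, -0.522, 0.477]
force: [-1.3, -0.8, 0.2]
width: 0.998
```

```bash
python3 - <<'E'
from h import *
st(); P=imaging.camera_params("wrist"); print(-P["R"].T@P["t"],P["R"][2])
cv2.imwrite("pics/w1.png",imaging.snapshot("wrist")[:,:,::-1]); 
E
```

```text
t 1.15 p [ 329.7 -311.8  230.2] jawang -0.09 down [-0.  0. -1.] q [-0.9  -0.03 -0.38  1.22  0.    0.76] w 0.998 F [-1.3 -0.8  0.2]
[ 336.87108735 -239.73687965  370.79297361] [-0.02545994 -0.27917908 -0.95990147]
```

View pics/w1.png

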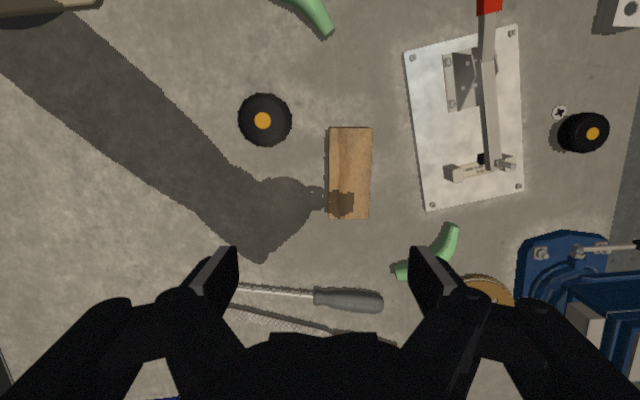

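```bash
python3 - <<'E'
from h import *
c=np.array([pix2w("wrist",u,v,38) for u,v in [(330,128),(372,128),(369,218),(329,218)]]); print(c.round(1))
m=c.mean(0);d=c[0]+c[1]-c[2]-c[3];a=np.arctan2(d[1],d[0]);print(m,a,[np.linalg.norm(c[i]-c[(i+1)%4]).round(1) for i in range(4)])
print("bigknob",pix2w("wrist",263,120,30),"small",pix2w("wrist",593,133,30))
go([m[0],m[1],110],a-np.pi/2);go([m[0],m[1],6],a-np.pi/2)
E
```

```text
[[ 343.4 -256.    38. ]
 [ 390.3 -260.2   38. ]
 [ 382.2 -367.2   38. ]
 [ 333.3 -362.8   38. ]]
[ 362.30482542 -311.55340312   38.        ] 1.4856460707456025 [np.float64(47.1), np.float64(107.3), np.float64(49.0), np.float64(107.3)]
bigknob [ 268.22692593 -240.67274954   30.        ] small [ 645.26823243 -289.13460068   30.        ]
rows [12.01, 3.25, -0.33] [-0.3, -0.0, 0.0] j0tgt -0.71
rows [12.01, 3.25, -0.33] [179.7, 0.0, 0.0] j0tgt -0.71
rows [22.41, 3.25, -0.33] [-0.3, -0.0, 0.0] j0tgt -0.71
rows [22.41, 3.25, -0.33] [179.7, 0.0, 0.0] j0tgt -0.71
```

Request:
play_rows:
  deltas:
    - [[8.5,10,3.15,-0.3,0,0,0],[8.5,10,3.15,-0.3,0,0,0],[8.5,10,3.15,-0.3,0,0,0],[8.5,15,3.15,-0.3,0,0,0],[8.5,18,3.15,-0.3,0,0,0],[8.5,20,3.15,-0.3,0,0,0],[8.5,21.5,3.15,-0.3,0,0,0],[8.5,22.3,3.15,-0.3,0,0,0],[8.5,22.3,3.15,-0.3,0,0,0]]

```text
clock: 1.95
eef_pos: [360.1, -310.9, 5.5]
tool_rot: [0.522, 0.478, -0.522, 0.475]
force: [0.4, -0.3, -0.7]
width: 0.991
```

Request:
play_rows:
  deltas:
    - [[4,0,0,0,0,0,0],[4,0,0,0,0,0,0],[4,0,0,0,0,0,0],[4,0,0,0,0,0,0],[4,0,0,0,0,0,0],[4,0,0,0,0,0,0],[4,0,0,0,0,0,0],[4,0,0,0,0,0,0]]

```text
clock: 2.62
eef_pos: [362.6, -313.3, 9.0]
tool_rot: [-0.522, -0.476, 0.522, -0.478]
force: [0.1, 0.8, 6.5]
width: 0.578
```

```bash
python3 - <<'E'
from h import *
st()
cv2.imwrite("pics/w2.png",imaging.snapshot("wrist")[:,:,::-1]); 
E
```

```text
t 2.62 p [ 362.6 -313.3    9. ] jawang -0.089 down [ 0.002 -0.003 -1.   ] q [-0.85  0.25 -0.59  0.72 -0.    0.81] w 0.578 F [0.1 0.8 6.5]
```

View pics/w2.png

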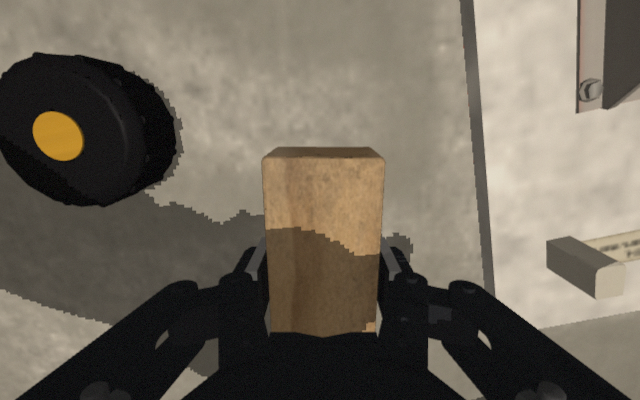

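```bash
python3 - <<'E'
from h import *
go([463,136,200],1.89,p0=[361,-311.5,6])
E
```

```text
rows [-19.51, 6.22, -45.43] [-113.4, 0.2, 0.1] j0tgt 0.29
rows [-19.51, 6.22, -45.43] [66.6, 0.1, -0.2] j0tgt 0.29
```

Request:
play_rows:
  deltas:
    - [[4,-4,0,0,0,0,0],[4,-8,0,0,0,0,0],[4,-12,0,0,0,0,0],[4,-16,0.5,-3,-5,0,0],[4,-19.5,1,-7,-12,0,0],[4,-19.5,1.7,-11,-19,0,0],[4,-19.5,2.3,-15,-26,0,0],[4,-19.5,3,-19,-33,0,0],[4,-19.5,3.5,-23,-40,0,0],[4,-19.5,4,-27,-47,0,0],[4,-19.5,4.6,-31,-54,0,0],[4,-19.5,5,-35,-60,0,0]]

```text
clock: 3.67
eef_pos: [440.6, 27.2, 202.4]
tool_rot: [0.211, 0.675, -0.211, 0.675]
force: [0.5, -0.7, -1.4]
width: 0.583
```

```bash
python3 - <<'E'
from h import *
st(); go([463,136,200],1.89)
E
```

```text
t 3.67 p [440.6  27.2 202.4] jawang 0.964 down [ 0.001 -0.    -1.   ] q [-0.08 -0.03 -0.44  1.16  0.    0.52] w 0.583 F [ 0.5 -0.7 -1.4]
rows [0.24, 10.21, -4.37] [-53.1, 0.0, -0.0] j0tgt 0.29
rows [0.24, 10.21, -4.37] [126.9, -0.0, -0.0] j0tgt 0.29
```

Request:
play_rows:
  deltas:
    - [[4,0.2,4,-1.7,-10,0,0],[4,0.2,8,-3.4,-20,0,0],[4,0.2,10.2,-4.4,-53,0,0],[4,0.2,10.2,-4.4,-53,0,0],[4,0.2,10.2,-4.4,-53,0,0],[4,0.2,10.2,-4.4,-53,0,0],[4,0.2,10.2,-4.4,-53,0,0],[4,0.2,10.2,-4.4,-53,0,0],[4,0.2,10.2,-4.4,-53,0,0],[4,0.2,10.2,-4.4,-53,0,0]]

```text
clock: 4.5
eef_pos: [463.1, 133.9, 200.1]
tool_rot: [-0.109, 0.699, 0.109, 0.698]
force: [-0.6, 0.3, -2.2]
width: 0.583
```

```bash
python3 - <<'E'
from h import *
st(); P=imaging.camera_params("wrist"); print(-P["R"].T@P["t"])
cv2.imwrite("pics/w3.png",imaging.snapshot("wrist")[:,:,::-1]); cv2.imwrite("pics/t3.png",imaging.snapshot("top")[:,:,::-1]); 
E
```

```text
t 4.5 p [463.1 133.9 200.1] jawang 1.882 down [-0.001 -0.    -1.   ] q [ 0.15  0.04 -0.37  1.16  0.   -0.16] w 0.583 F [-0.6  0.3 -2.2]
[396.32667883 113.4940523  340.76377493]
```

View pics/w3.png

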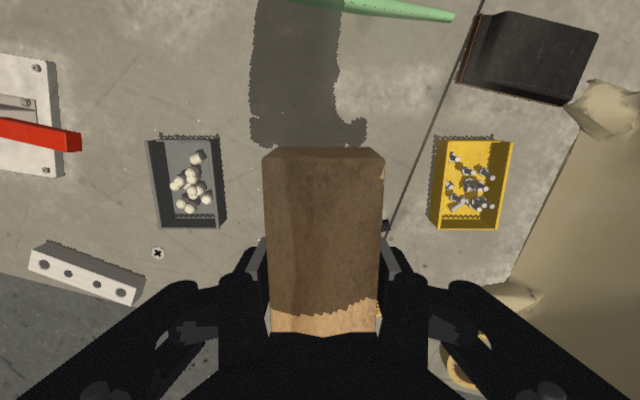

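View pics/t3.png

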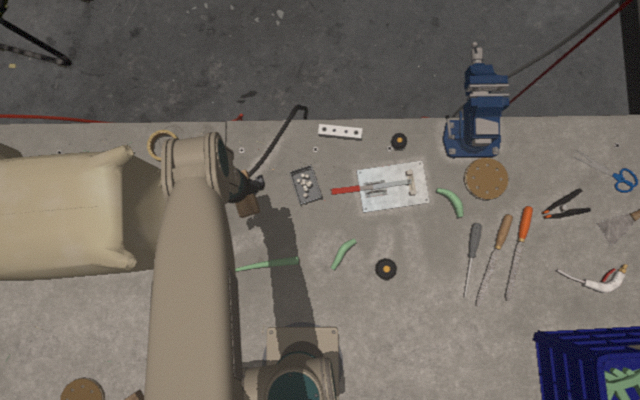

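```bash
python3 - <<'E'
from h import *
im=cv2.imread("pics/w3.png")[:,:,::-1]
crop(im,130,120,240,240,5,"pics/w3a.png");crop(im,420,120,530,240,5,"pics/w3b.png")
E
```

```text
(no output)
```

View pics/w3a.png

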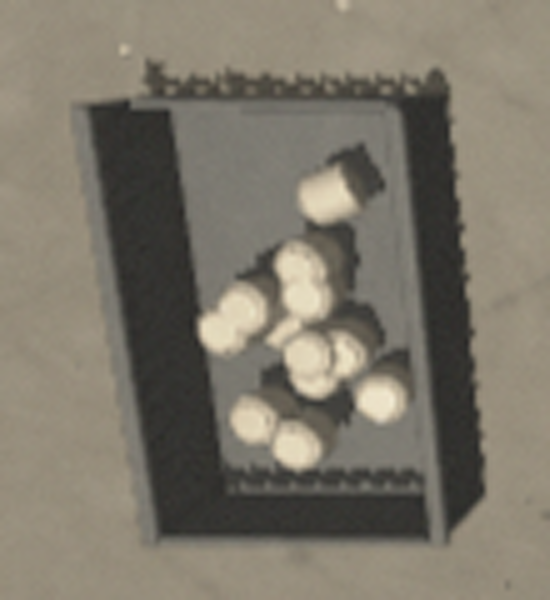

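View pics/w3b.png

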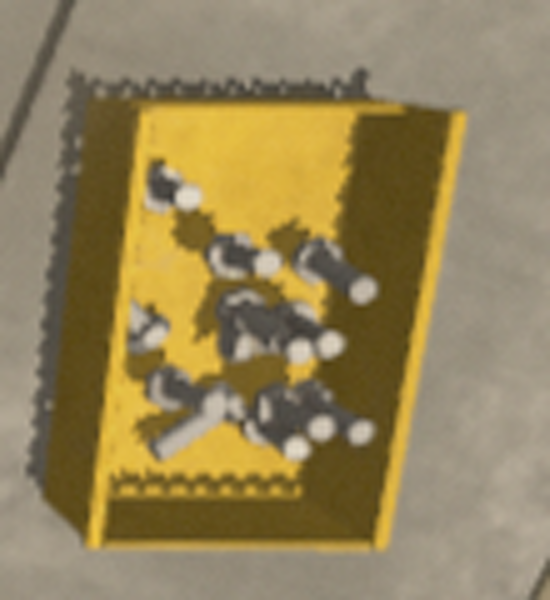

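```bash
python3 - <<'E'
from h import *
f=lambda c,o:np.array([pix2w("wrist",o[0]+x/5,o[1]+y/5,34) for x,y in c])
cap=f([(72,104),(402,98),(445,542),(142,542)],(130,120))
pin=f([(143,104),(465,110),(385,548),(90,547)],(420,120))
for n,c in (("cap",cap),("pin",pin)):
    print(n,c.mean(0).round(1),[np.linalg.norm(c[i]-c[(i+1)%4]).round() for i in range(4)]); d=c[3]-c[0]+c[2]-c[1]; print(np.arctan2(d[1],d[0]))
C,Pn=cap.mean(0),pin.mean(0);d=Pn-C; print(np.linalg.norm(d), np.arctan2(-d[0],d[1]),(C+Pn)/2)
# block in hand, bottom z ~191: top z 229
b=np.array([pix2w("wrist",u,v,229) for u,v in [(272,333),(377,333)]]+[pix2w("wrist",u,v,229) for u,v in [(265,158),(385,158)]]); print(b.round(1))
E
```

```text
cap [515.3  -8.9  34. ] [np.float64(69.0), np.float64(100.0), np.float64(69.0), np.float64(99.0)]
0.3016745661842694
pin [419.  294.2  34. ] [np.float64(68.0), np.float64(99.0), np.float64(67.0), np.float64(100.0)]
0.310720312571667
318.03675857969165 0.3077183614657831 [467.17614325 142.632705    34.        ]
[[497.1 120.8 229. ]
 [482.1 167.5 229. ]
 [418.9  97.  229. ]
 [404.6 141.3 229. ]]
```

```bash
python3 - <<'E'
from h import *
go([466,140.5,30],0.307+np.pi/2);go([466,140.5,9],0.307+np.pi/2)
E
```

```text
rows [17.02, 0.55, 0.47] [0.2, -0.0, -0.0] j0tgt 0.29
rows [17.02, 0.55, 0.47] [-179.8, 0.0, -0.0] j0tgt 0.29
rows [19.12, 0.55, 0.47] [0.2, -0.0, -0.0] j0tgt 0.29
rows [19.12, 0.55, 0.47] [-179.8, 0.0, -0.0] j0tgt 0.29
```

```bash
python3 - <<'E'
from h import *
im=cv2.imread("pics/side0.png").copy()
for x,y in [(345,325),(375,305),(405,285),(440,252),(480,210),(520,150)]:
  for z,c in ((5,(0,0,255)),(30,(0,255,0)),(60,(255,0,0))):
    p=w2pix("side",pix2w("top",140+x/4,110+y/4,z)); im[tuple(p.round().astype(int)[::-1])]=c
cv2.imwrite("pics/s0h.png",cv2.resize(im[200:330,200:340],None,fx=5,fy=4.5,interpolation=cv2.INTER_NEAREST))
E
```

```text
(no output)
```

View pics/s0h.png

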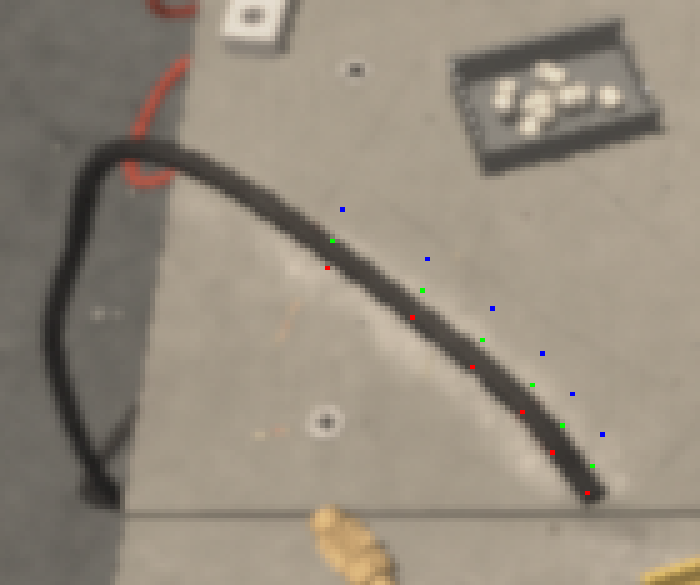

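Request:
play_rows:
  deltas:
    - [[4,5,0.55,0.0,0,0,0],[4,9,0.55,0.0,0,0,0],[4,13,0.55,0.0,0,0,0],[4,16,0.55,0.0,0,0,0],[4,17.5,0.55,0.0,0,0,0],[4,18.3,0.55,0.0,0,0,0],[4,18.7,0.55,0.0,0,0,0],[4,19.0,0.55,0.0,0,0,0],[4,19.0,0.55,0.0,0,0,0]]

```text
clock: 5.35
eef_pos: [463.3, 139.3, 11.2]
tool_rot: [-0.11, 0.698, 0.11, 0.699]
force: [-0.1, 0.1, -2.8]
width: 0.581
```

```bash
python3 - <<'E'
from h import *
st()
cv2.imwrite("pics/w4.png",imaging.snapshot("wrist")[:,:,::-1]); 
E
```

```text
t 5.35 p [463.3 139.3  11.2] jawang 1.883 down [ 0.002  0.    -1.   ] q [ 0.16  0.26 -0.58  0.73  0.   -0.15] w 0.581 F [-0.1  0.1 -2.8]
```

View pics/w4.png

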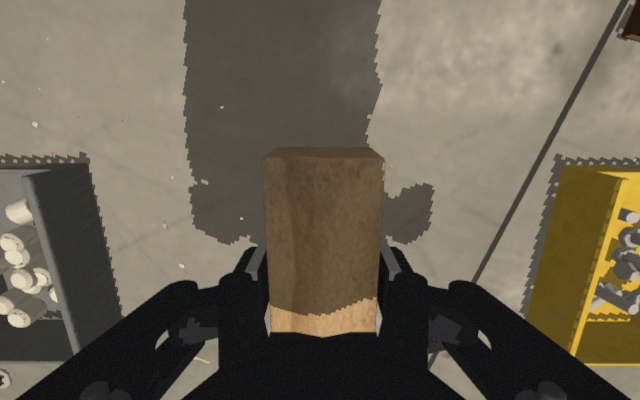

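Request:
play_rows:
  deltas:
    - [[4,0.15,0,0,0,0,0],[4,0.3,0,0,0,0,0],[4,0.3,0,0,0,0,0]]

```text
clock: 5.65
eef_pos: [463.5, 139.4, 9.0]
tool_rot: [-0.11, 0.697, 0.11, 0.7]
force: [-0.4, -0.5, 5.1]
width: 0.579
```

Request:
play_rows:
  deltas:
    - [[5.6,0,0,0,0,0,0],[6.5,0,0,0,0,0,0],[7,0,0,0,0,0,0],[7,0,0,0,0,0,0],[7,-3,0,0,0,0,0],[7,-7,0,0,0,0,0],[7,-11,0,0,0,0,0],[7,-15,0,0,0,0,0],[7,-19,0,0,0,0,0],[7,-20,0,0,0,0,0]]

```text
clock: 6.48
eef_pos: [466.0, 139.8, 214.4]
tool_rot: [-0.11, 0.694, 0.11, 0.703]
force: [0.8, 0.7, 0.6]
width: 0.82
```

```bash
python3 - <<'E'
from h import *
st()
cv2.imwrite("pics/w5.png",imaging.snapshot("wrist")[:,:,::-1]); 
E
```

```text
t 6.48 p [466.  139.8 214.4] jawang 1.883 down [ 0.012  0.002 -1.   ] q [ 0.16  0.03 -0.35  1.18  0.   -0.15] w 0.82 F [0.8 0.7 0.6]
```

View pics/w5.png

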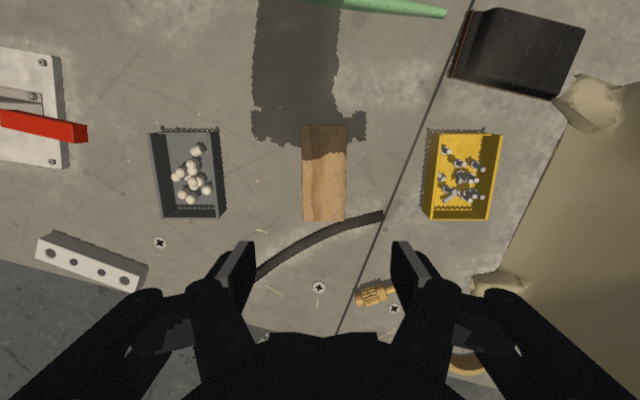

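```bash
python3 - <<'E'
from h import *
im=cv2.imread("pics/w5.png")[:,:,::-1]
crop(im,140,110,300,230,5,"pics/w5a.png");crop(im,290,110,450,230,5,"pics/w5b.png");crop(im,360,110,520,320,3.5,"pics/w5c.png")
E
```

```text
(no output)
```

View pics/w5a.png

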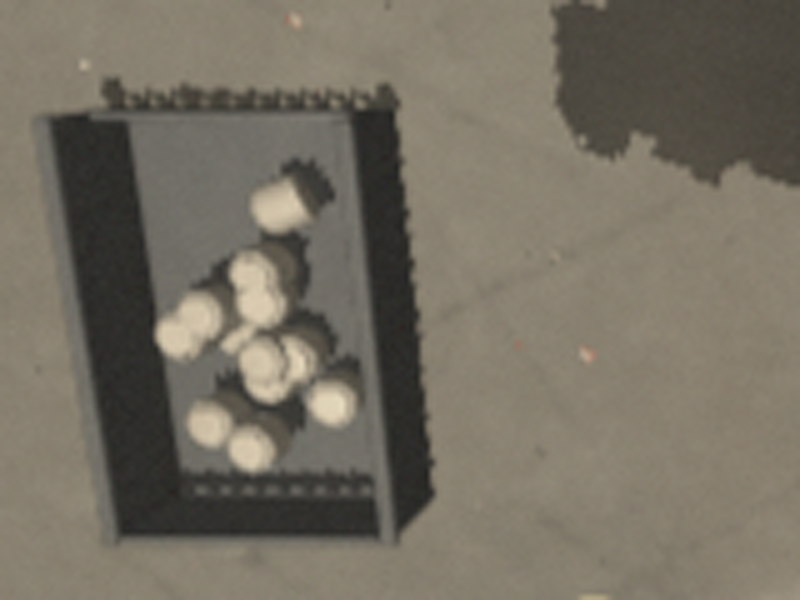

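View pics/w5b.png

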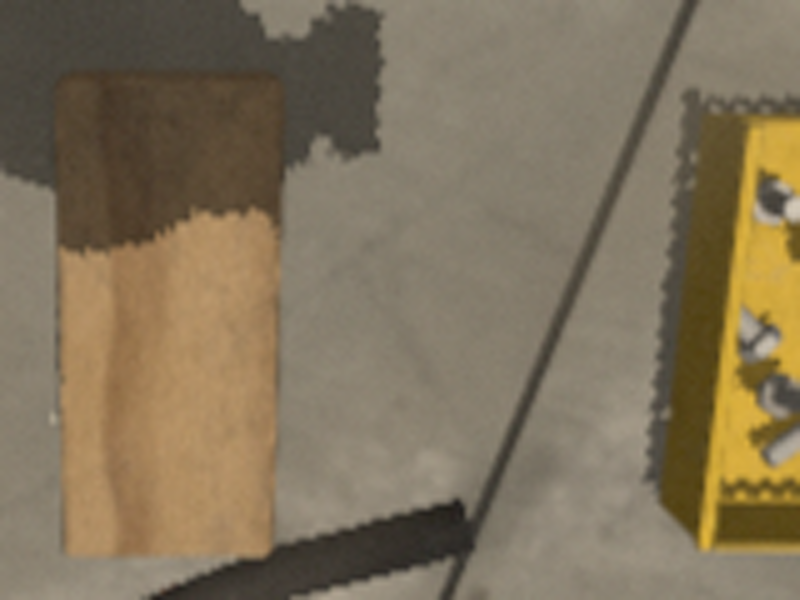

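View pics/w5c.png

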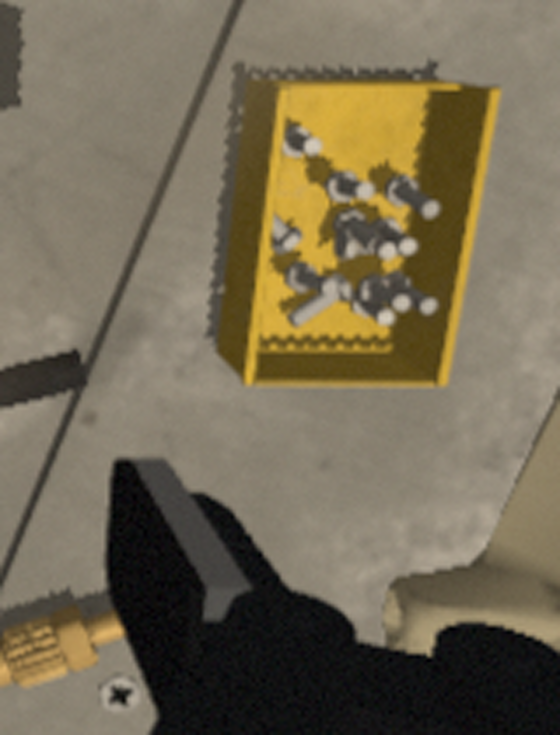

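```bash
python3 - <<'E'
from h import *
f=lambda c,o,s,z:np.array([pix2w("wrist",o[0]+x/s,o[1]+y/s,z) for x,y in c])
cap=f([(35,115),(355,110),(395,542),(104,542)],(140,110),5,34)
pin=f([(279,84),(498,88),(446,384),(246,383)],(360,110),3.5,34)
bl=f([(57,75),(284,75),(271,555),(66,555)],(290,110),5,38)
for n,c in (("cap",cap),("pin",pin),("bl",bl)):
    d=c[3]-c[0]+c[2]-c[1]; print(n,c.mean(0).round(1),[np.linalg.norm(c[i]-c[(i+1)%4]).round() for i in range(4)],np.arctan2(d[1],d[0]))
C,Pn,B=cap.mean(0),pin.mean(0),bl.mean(0);d=Pn-C;L=np.linalg.norm(d[:2]);e=d[:2]/L;th=np.arctan2(-d[0],d[1])
print(L,th,(C+Pn)/2); ex=np.array([np.cos(th),np.sin(th)])
print("block dist cap,pin",np.linalg.norm((B-C)[:2]),np.linalg.norm((B-Pn)[:2]),"x",(B-Pn)[:2]@ex)
for v in (45,): print("coupler px guess")
for u,v in [(356,301),(383,282)]: print(pix2w("wrist",u,v,12).round())
E
```

```text
cap [515.1  -8.4  34. ] [np.float64(70.0), np.float64(100.0), np.float64(69.0), np.float64(99.0)] 0.2983229687069969
pin [419. 294.  34.] [np.float64(68.0), np.float64(98.0), np.float64(68.0), np.float64(99.0)] 0.3159179402270556
bl [463.4 140.8  38. ] [np.float64(48.0), np.float64(109.0), np.float64(48.0), np.float64(109.0)] 0.3099340939528896
317.36938669138374 0.30771279692586356 [467.0592165  142.80521173  34.        ]
block dist cap,pin 157.90798677073704 159.56657598786344 x -4.0856017393807775
coupler px guess
[624. 240.  12.]
[584. 264.  12.]
```

```bash
python3 - <<'E'
from h import *
go([643,-270,220],0.308)
E
```

```text
rows [-0.48, -44.44, 4.24] [90.3, 0.6, -0.4] j0tgt -0.4
rows [-0.48, -44.44, 4.24] [-89.7, 0.4, 0.6] j0tgt -0.4
```

Request:
play_rows:
  deltas:
    - [[8.5,-0.5,-4,0.4,7,0,0],[8.5,-0.5,-8,0.8,14,0,0],[8.5,-0.5,-12,1.2,21,0,0],[8.5,-0.5,-16,1.6,28,0,0],[8.5,-0.5,-20,2,35,0,0],[8.5,-0.5,-24,2.4,42,0,0],[8.5,-0.5,-28,2.8,49,0,0],[8.5,-0.5,-32,3.1,56,0,0],[8.5,-0.5,-36,3.5,63,0,0],[8.5,-0.5,-40,3.9,70,0,0],[8.5,-0.5,-44.4,4.2,77,0,0],[8.5,-0.5,-44.4,4.2,84,0,0]]

```text
clock: 7.53
eef_pos: [639.9, -277.4, 209.1]
tool_rot: [0.388, 0.59, -0.39, 0.591]
force: [0.8, 0.5, -0.1]
width: 1.0
```

```bash
python3 - <<'E'
from h import *
st()
cv2.imwrite("pics/w6.png",imaging.snapshot("wrist")[:,:,::-1]); st()
E
```

```text
t 7.53 p [ 639.9 -277.4  209.1] jawang 0.406 down [-0.    -0.003 -1.   ] q [-0.5   0.41  0.12  1.27 -0.    0.66] w 1.0 F [ 0.8  0.5 -0.1]
t 7.58 p [ 638.7 -274.6  209.1] jawang 0.403 down [-0.002  0.    -1.   ] q [-0.5   0.41  0.12  1.28 -0.    0.67] w 0.996 F [-0.1  0.3 -0. ]
```

View pics/w6.png

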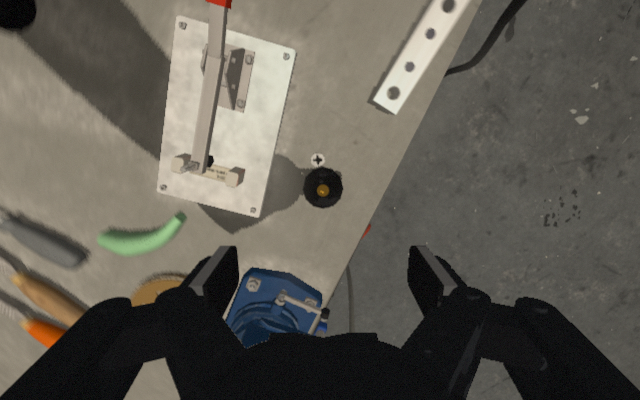

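```bash
python3 - <<'E'
from h import *
im=imaging.snapshot("wrist"); crop(im,270,130,370,230,6,"pics/w7.png")
st(); k=pix2w("wrist",323,189,30); print(k); go([k[0],k[1],8],0.308)
E
```

```text
t 7.63 p [ 637.8 -272.2  209.4] jawang 0.415 down [-0.003  0.002 -1.   ] q [-0.5   0.41  0.11  1.28  0.    0.66] w 0.998 F [-0.1  0.2  0.2]
[ 642.74825073 -281.14553871   30.        ]
rows [20.14, 0.14, 1.08] [6.1, -0.2, 0.1] j0tgt -0.41
rows [20.14, 0.14, 1.08] [-173.9, -0.2, -0.2] j0tgt -0.41
```

View pics/w7.png

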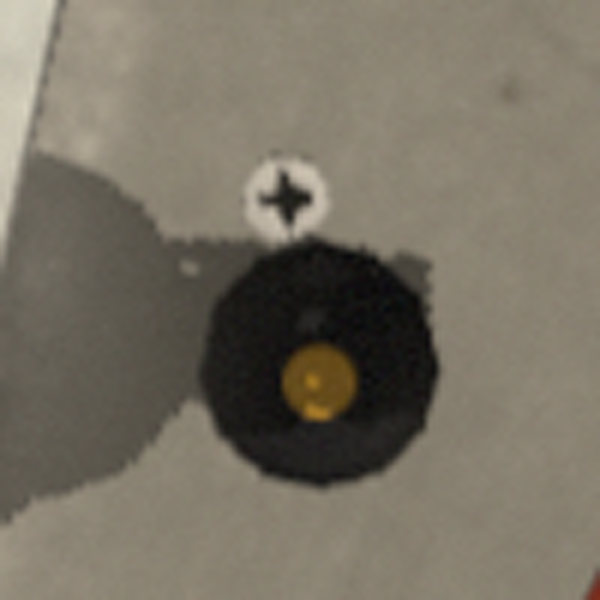

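```bash
python3 - <<'E'
from h import *
st(); k=pix2w("wrist",323.3,193.3,30); print(k); go([k[0],k[1],9],0.308)
E
```

```text
t 7.63 p [ 637.8 -272.2  209.4] jawang 0.415 down [-0.003  0.002 -1.   ] q [-0.5   0.41  0.11  1.28  0.    0.66] w 0.998 F [-0.1  0.2  0.2]
[ 645.12070268 -285.6708467    30.        ]
rows [20.03, 0.17, 1.59] [6.1, -0.2, 0.1] j0tgt -0.42
rows [20.03, 0.17, 1.59] [-173.9, -0.2, -0.2] j0tgt -0.42
```

Request:
play_rows:
  deltas:
    - [[8.5,4,0.2,1.6,6,0,0],[8.5,8,0.2,1.6,6,0,0],[8.5,12,0.2,1.6,6,0,0],[8.5,15,0.2,1.6,6,0,0],[8.5,15,0.2,1.6,6,0,0],[8.5,15,0.2,1.6,6,0,0]]

```text
clock: 8.13
eef_pos: [643.9, -281.6, 59.5]
tool_rot: [0.415, 0.575, -0.415, 0.57]
force: [1.0, -1.0, -0.2]
width: 0.998
```

```bash
python3 - <<'E'
from h import *
im=imaging.snapshot("wrist"); cv2.imwrite("pics/w8.png",im[:,:,::-1])
st()
E
```

```text
t 8.18 p [ 646.3 -283.1   62.6] jawang 0.315 down [-0.001  0.001 -1.   ] q [-0.5   0.53 -0.02  1.02  0.    0.75] w 0.996 F [ 0.8 -0.3  0.9]
```

View pics/w8.png

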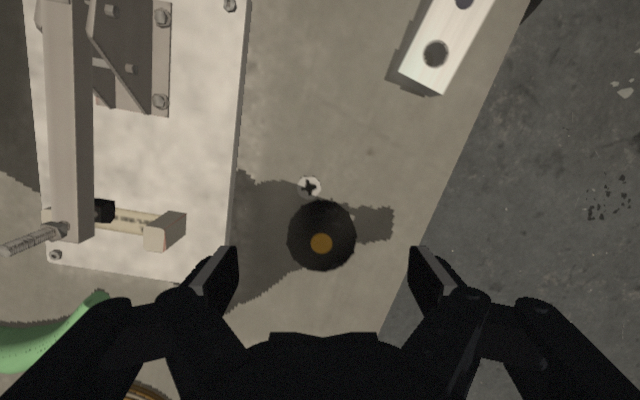

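```bash
python3 - <<'E'
from h import *
st(); k=pix2w("wrist",321,243,30); print(k); go([k[0],k[1],9],0.308)
E
```

```text
t 8.18 p [ 646.3 -283.1   62.6] jawang 0.315 down [-0.001  0.001 -1.   ] q [-0.5   0.53 -0.02  1.02  0.    0.75] w 0.996 F [ 0.8 -0.3  0.9]
[ 649.05392755 -291.90960972   30.        ]
rows [5.35, -0.01, 0.93] [0.4, -0.1, 0.0] j0tgt -0.42
rows [5.35, -0.01, 0.93] [-179.6, -0.1, -0.1] j0tgt -0.42
```

Request:
play_rows:
  deltas:
    - [[8.5,2,0,0.5,0,0,0],[8.5,4,0,0.5,0,0,0],[8.5,5.2,0,0.5,0,0,0],[8.5,5.2,0,0.5,0,0,0],[3.8,5.2,0,0.5,0,0,0],[3.8,5.2,0,0.5,0,0,0],[3.8,5.2,0,0.5,0,0,0],[3.8,5.2,0,0.5,0,0,0],[3.8,5.2,0,0.5,0,0,0],[3.8,5.2,0,0.5,0,0,0],[3.8,5.2,0,0.5,0,0,0],[3.8,5.2,0,0.5,0,0,0]]

```text
clock: 9.18
eef_pos: [649.9, -290.0, 12.8]
tool_rot: [0.416, 0.57, -0.416, 0.573]
force: [0.2, -0.2, 5.8]
width: 0.513
```

```bash
python3 - <<'E'
from h import *
im=imaging.snapshot("wrist"); cv2.imwrite("pics/w9.png",im[:,:,::-1])
st(); go([488,65,200],0.308)
E
```

```text
t 9.23 p [ 649.9 -290.    12.8] jawang 0.312 down [ 0.004 -0.002 -1.   ] q [-0.51  0.59 -0.05  0.93 -0.    0.75] w 0.514 F [-0.6  0.6  6.8]
rows [-18.85, -4.44, -38.7] [0.3, 0.2, -0.2] j0tgt 0.13
rows [-18.85, -4.44, -38.7] [-179.7, 0.3, 0.3] j0tgt 0.13
```

View pics/w9.png

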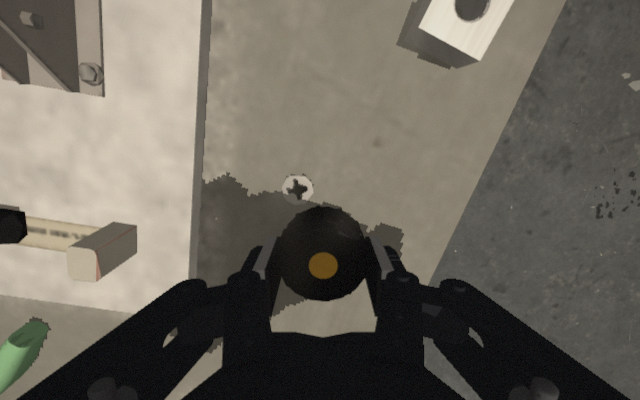

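Request:
play_rows:
  deltas:
    - [[3.8,-4,0,0,0,0,0],[3.8,-8,0,0,0,0,0],[3.8,-12,0,0,0,0,0],[3.8,-16,-0.3,-3,0,0,0],[3.8,-19,-0.8,-7,0,0,0],[3.8,-19,-1.2,-11,0,0,0],[3.8,-19,-1.7,-15,0,0,0],[3.8,-19,-2.1,-19,0,0,0],[3.8,-19,-2.6,-23,0,0,0],[3.8,-19,-3,-27,0,0,0],[3.8,-19,-3.5,-31,0,0,0],[3.8,-19,-4,-35,0,0,0]]

```text
clock: 10.23
eef_pos: [502.9, 29.7, 200.5]
tool_rot: [0.416, 0.572, -0.416, 0.572]
force: [0.8, 0.8, -1.1]
width: 0.516
```

Request:
play_rows:
  deltas:
    - [[3.8,0,-0.4,-2,0,0,0],[3.8,0,-0.4,-3.6,0,0,0],[3.8,0,-0.4,-3.6,0,0,0],[3.8,0,-0.4,-3.6,0,0,0]]

```text
clock: 10.57
eef_pos: [489.1, 61.6, 200.5]
tool_rot: [0.416, 0.572, -0.416, 0.572]
force: [0.5, 0.1, -1.2]
width: 0.516
```

```bash
python3 - <<'E'
from h import *
im=imaging.snapshot("wrist"); cv2.imwrite("pics/w10.png",im[:,:,::-1])
st(); go([488,65,13],0.308)
E
```

```text
t 10.62 p [489.6  60.9 200.5] jawang 0.313 down [ 0.001 -0.001 -1.   ] q [-0.01  0.06 -0.35  1.16 -0.    1.25] w 0.515 F [-0.   0.2 -0.6]
rows [18.75, -0.04, -0.45] [0.3, 0.0, -0.0] j0tgt 0.13
rows [18.75, -0.04, -0.45] [-179.7, 0.0, 0.1] j0tgt 0.13
```

View pics/w10.png

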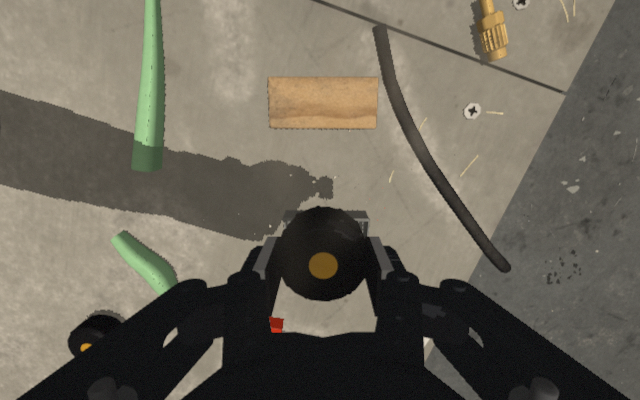

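```bash
python3 - <<'E'
from h import *
st();k=pix2w("wrist",323,265,218);print(k); s=telemetry.sense(); o=k-s["eef_pos"]; o[2]=0
go(np.array([488,65,13])-o,0.308)
E
```

```text
t 10.62 p [489.6  60.9 200.5] jawang 0.313 down [ 0.001 -0.001 -1.   ] q [-0.01  0.06 -0.35  1.16 -0.    1.25] w 0.515 F [-0.   0.2 -0.6]
[489.84462444  63.97513739 218.        ]
rows [18.75, -0.15, -0.17] [0.3, 0.0, -0.0] j0tgt 0.13
rows [18.75, -0.15, -0.17] [-179.7, 0.0, 0.1] j0tgt 0.13
```

Request:
play_rows:
  deltas:
    - [[3.8,4,-0.1,-0.2,0,0,0],[3.8,8,-0.1,-0.2,0,0,0],[3.8,12,-0.1,-0.2,0,0,0],[3.8,15,-0.1,-0.2,0,0,0],[3.8,17,-0.1,-0.2,0,0,0],[3.8,18,-0.1,-0.2,0,0,0],[3.8,18.5,-0.1,-0.2,0,0,0],[3.8,18.7,-0.1,-0.2,0,0,0],[3.8,18.85,-0.1,-0.2,0,0,0],[3.8,18.85,-0.1,-0.2,0,0,0]]

```text
clock: 11.45
eef_pos: [489.5, 62.5, 13.1]
tool_rot: [0.417, 0.571, -0.416, 0.572]
force: [-0.1, -0.9, -0.9]
width: 0.512
```

Request:
play_rows:
  deltas:
    - [[3.8,0.1,0,0,0,0,0],[3.8,0.2,0,0,0,0,0],[3.8,0.2,0,0,0,0,0]]

```text
clock: 11.7
eef_pos: [489.7, 62.6, 12.7]
tool_rot: [0.417, 0.571, -0.416, 0.573]
force: [-2.6, -0.2, 12.8]
width: 0.512
```

Request:
play_rows:
  deltas:
    - [[5,-0.1,0,0,0,0,0],[5.8,-0.1,0,0,0,0,0],[6.5,-0.1,0,0,0,0,0],[6.5,-0.1,0,0,0,0,0],[6.5,-3,0,0,0,0,0],[6.5,-7,0,0,0,0,0],[6.5,-11,0,0,0,0,0],[6.5,-15,0,0,0,0,0],[6.5,-19,0,0,0,0,0],[6.5,-20,0,0,0,0,0],[6.5,-20,0,0,0,0,0],[6.5,-20,0,0,0,0,0]]

```text
clock: 12.7
eef_pos: [488.0, 62.7, 209.9]
tool_rot: [0.416, 0.571, -0.416, 0.572]
force: [-0.9, 0.4, -0.1]
width: 0.759
```

```bash
python3 - <<'E'
from h import *
st();im=imaging.snapshot("wrist"); cv2.imwrite("pics/w11.png",im[:,:,::-1])
st(); crop(im,270,10,530,200,3,"pics/w11b.png")
E
```

```text
t 12.7 p [488.   62.7 209.9] jawang 0.312 down [ 0.001 -0.    -1.   ] q [-0.    0.05 -0.34  1.18 -0.    1.25] w 0.759 F [-0.9  0.4 -0.1]
t 12.75 p [486.8  62.7 208.4] jawang 0.312 down [-0.002 -0.    -1.   ] q [-0.    0.05 -0.34  1.18 -0.    1.25] w 0.759 F [-0.  -0.4 -0.5]
```

View pics/w11.png

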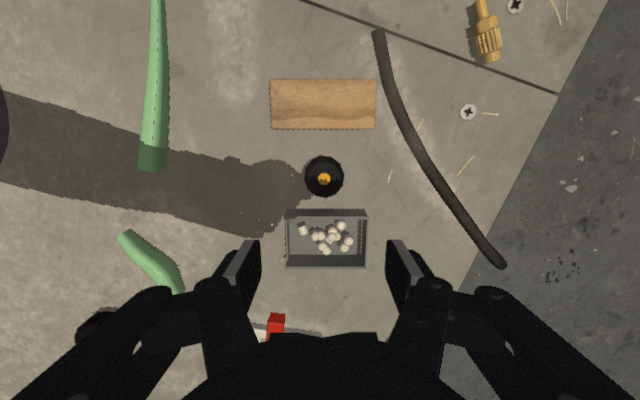

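```bash
python3 - <<'E'
from h import *
k=pix2w("wrist",324,180,30); C=np.array([515.2,-8.6]);B=np.array([463.4,140.8]);ex=np.array([np.cos(.308),np.sin(.308)])
print("knob",k,np.linalg.norm(k[:2]-C),np.linalg.norm(k[:2]-B),(k[:2]-C)@ex)
print("coup",pix2w("wrist",480,2,12),pix2w("wrist",490,62,12))
go([600,250,180],0.64)
E
```

```text
knob [488.63508676  63.52555328  30.        ] 76.86214966733486 81.29052662889909 -3.449711917384846
coup [583.35852998 284.06539113  12.        ] [618.72168184 236.93180255  12.        ]
rows [2.82, 16.53, -14.35] [-18.8, -0.1, 0.1] j0tgt 0.39
rows [2.82, 16.53, -14.35] [161.2, 0.2, 0.1] j0tgt 0.39
```

Knob is well placed. On to the coupler.

Request:
play_rows:
  deltas:
    - [[8.5,0,4,-3,-6,0,0],[8.5,1,8,-6,-12,0,0],[8.5,2,12,-10,-19,0,0],[8.5,2.8,16.5,-14.3,-19,0,0],[8.5,2.8,16.5,-14.3,-19,0,0],[8.5,2.8,16.5,-14.3,-19,0,0],[8.5,2.8,16.5,-14.3,-19,0,0],[8.5,2.8,16.5,-14.3,-19,0,0],[8.5,2.8,16.5,-14.3,-19,0,0]]

```text
clock: 13.5
eef_pos: [599.2, 248.2, 180.1]
tool_rot: [0.315, 0.633, -0.317, 0.631]
force: [0.0, 1.1, 0.1]
width: 0.998
```

```bash
python3 - <<'E'
from h import *
im=imaging.snapshot("wrist"); cv2.imwrite("pics/w12.png",im[:,:,::-1])
st()
E
```

```text
t 13.55 p [599.6 248.  180.8] jawang 0.643 down [-0.002 -0.001 -1.   ] q [ 0.29  0.35 -0.04  1.19 -0.    1.22] w 1.0 F [-0.6 -0.4  0.3]
```

View pics/w12.png

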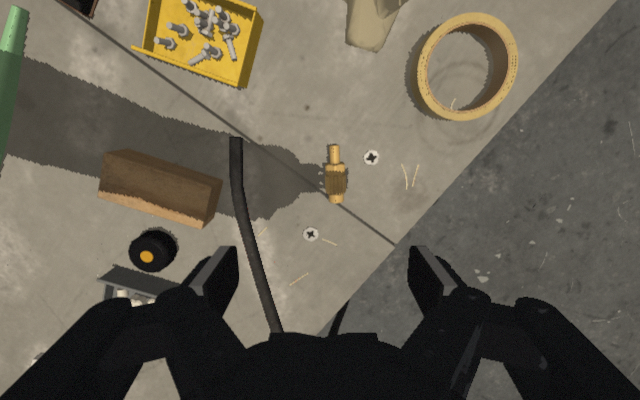

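```bash
python3 - <<'E'
from h import *
a=pix2w("wrist",334.5,145,12);b=pix2w("wrist",337,203,14);m=(a+b)/2;d=a-b;an=np.arctan2(d[1],d[0]);print(a,b,np.linalg.norm(d),m,an)
print(pix2w("wrist",235,140,10))
go([m[0],m[1],7],an-np.pi/2)
E
```

```text
[586.12640795 287.87419205  12.        ] [627.10079991 238.95139348  14.        ] 63.84622945796882 [606.61360393 263.41279276  13.        ] 2.2680071847164602
[498.52252193 228.46658408  10.        ]
rows [17.38, 1.53, -0.8] [-3.1, -0.0, 0.2] j0tgt 0.41
rows [17.38, 1.53, -0.8] [176.9, 0.2, 0.1] j0tgt 0.41
```

Request:
play_rows:
  deltas:
    - [[8.5,4,1.5,-0.8,-3,0,0],[8.5,8,1.5,-0.8,-3,0,0],[8.5,12,1.5,-0.8,-3,0,0],[8.5,12,1.5,-0.8,-3,0,0],[8.5,12,1.5,-0.8,-3,0,0]]

```text
clock: 13.97
eef_pos: [604.9, 262.7, 59.7]
tool_rot: [0.298, 0.642, -0.302, 0.639]
force: [-0.1, -0.4, -0.3]
width: 0.997
```

```bash
python3 - <<'E'
from h import *
im=imaging.snapshot("wrist"); cv2.imwrite("pics/w13.png",im[:,:,::-1])
st()
E
```

```text
t 14.02 p [607.8 263.8  62.7] jawang 0.695 down [-0.001 -0.    -1.   ] q [ 0.31  0.47 -0.13  0.97 -0.    1.19] w 0.993 F [0.5 0.2 1. ]
```

View pics/w13.png

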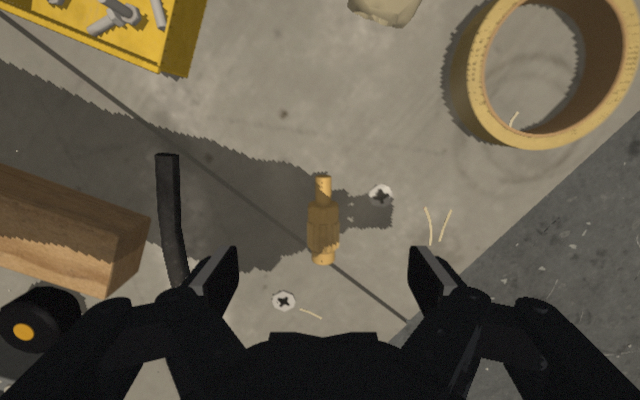

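Coupler is centred between the fingers at (323,222), and the hose end at (167,155) is clear. Descend and grip.

Request:
play_rows:
  deltas:
    - [[8.5,2,0,0,0,0,0],[8.5,4,0,0,0,0,0],[8.5,5.2,0,0,0,0,0],[8.5,5.5,0,0,0,0,0],[1.5,5.5,0,0,0,0,0],[1.5,5.5,0,0,0,0,0],[1.5,5.5,0,0,0,0,0],[1.5,5.5,0,0,0,0,0],[1.5,5.5,0,0,0,0,0],[1.5,5.5,0,0,0,0,0],[1.5,5.5,0,0,0,0,0],[1.5,5.5,0,0,0,0,0]]

```text
clock: 15.02
eef_pos: [609.1, 265.3, 8.0]
tool_rot: [0.3, 0.64, -0.299, 0.641]
force: [0.2, -0.8, 5.9]
width: 0.251
```

```bash
python3 - <<'E'
from h import *
st();im=imaging.snapshot("wrist"); cv2.imwrite("pics/w14.png",im[:,:,::-1])
go([430,214,120],0.308)
E
```

```text
t 15.02 p [609.1 265.3   8. ] jawang 0.696 down [ 0.002  0.001 -1.   ] q [ 0.31  0.52 -0.17  0.87 -0.    1.19] w 0.251 F [ 0.2 -0.8  5.9]
rows [-11.24, -17.01, -7.55] [22.3, 0.0, -0.1] j0tgt 0.46
rows [-11.24, -17.01, -7.55] [-157.7, 0.2, 0.0] j0tgt 0.46
```

View pics/w14.png

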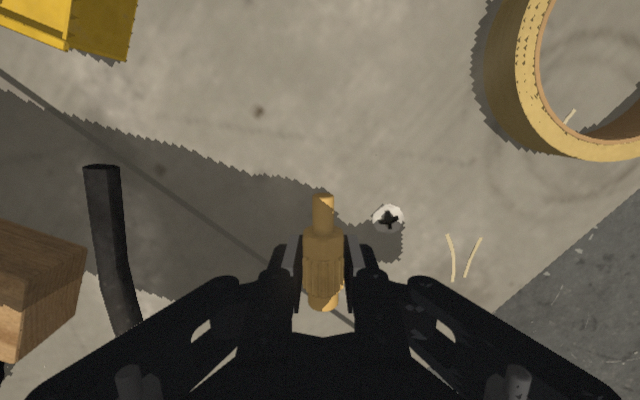

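Request:
play_rows:
  deltas:
    - [[1.5,-4,0,0,0,0,0],[1.5,-8,0,0,0,0,0],[1.5,-12,-2,-1,4,0,0],[1.5,-12,-6,-2.6,8,0,0],[1.5,-12,-10,-4.4,14,0,0],[1.5,-12,-14,-6.2,20,0,0],[1.5,-12,-17,-7.5,22,0,0],[1.5,-12,-17,-7.5,22,0,0],[1.5,-12,-17,-7.5,22,0,0],[1.5,-12,-17,-7.5,22,0,0]]

```text
clock: 15.9
eef_pos: [429.6, 213.5, 126.8]
tool_rot: [0.416, 0.572, -0.416, 0.572]
force: [1.2, 0.5, -0.4]
width: 0.252
```

```bash
python3 - <<'E'
from h import *
im=imaging.snapshot("wrist"); cv2.imwrite("pics/w15.png",im[:,:,::-1])
st()
go([430,214,9],0.308)
E
```

```text
t 15.95 p [430.9 213.8 127.2] jawang 0.313 down [ 0.002  0.001 -1.   ] q [ 0.33  0.1  -0.47  0.99 -0.    1.58] w 0.254 F [ 0.1  0.4 -1.9]
rows [11.82, -0.1, -0.05] [0.3, 0.0, -0.1] j0tgt 0.46
rows [11.82, -0.1, -0.05] [-179.7, 0.2, 0.0] j0tgt 0.46
```

View pics/w15.png

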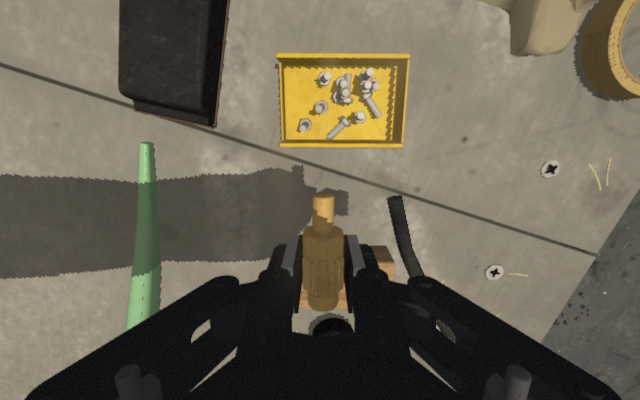

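```bash
python3 - <<'E'
from h import *
a=pix2w("wrist",323,195,131);b=pix2w("wrist",323,310,134);print(a,b,(a+b)/2,np.linalg.norm(a-b))
E
```

```text
[421.63822734 246.16042798 131.        ] [441.42649287 185.0434049  134.        ] [431.53236011 215.60191644 132.5       ] 64.31069865962932
```

Request:
play_rows:
  deltas:
    - [[1.5,4,0,0,0,0,0],[1.5,7,0,0,0,0,0],[1.5,9.5,0,0,0,0,0],[1.5,11,0,0,0,0,0],[1.5,11.6,0,0,0,0,0],[1.5,11.9,0,0,0,0,0],[1.5,12.0,0,0,0,0,0]]

```text
clock: 16.53
eef_pos: [429.9, 213.3, 7.9]
tool_rot: [0.415, 0.572, -0.417, 0.571]
force: [-8.6, -2.7, 18.9]
width: 0.252
```

Contact; release and rise.

Request:
play_rows:
  deltas:
    - [[1.5,-0.1,0,0,0,0,0],[3,-0.2,0,0,0,0,0],[4.5,-0.2,0,0,0,0,0],[4.5,-0.2,0,0,0,0,0],[4.5,-3,0,0,0,0,0],[4.5,-7,0,0,0,0,0],[4.5,-11,0,0,0,0,0],[4.5,-15,0,0,0,0,0],[4.5,-19,0,0,0,0,0],[4.5,-20,0,0,0,0,0],[4.5,-20,0,0,0,0,0]]

```text
clock: 17.45
eef_pos: [433.2, 214.6, 211.7]
tool_rot: [0.419, 0.57, -0.413, 0.574]
force: [0.8, 0.3, -0.4]
width: 0.523
```

```bash
python3 - <<'E'
from h import *
st();im=imaging.snapshot("wrist"); cv2.imwrite("pics/w16.png",im[:,:,::-1])
st()
go([675,-115,200],1.447-np.pi/2)
E
```

```text
t 17.45 p [433.2 214.6 211.7] jawang 0.312 down [ 0.01   0.003 -1.   ] q [ 0.33  0.03 -0.36  1.17 -0.    1.58] w 0.523 F [ 0.8  0.3 -0.4]
t 17.5 p [431.3 214.  208.8] jawang 0.312 down [ 0.005  0.002 -1.   ] q [ 0.33  0.03 -0.36  1.17  0.    1.58] w 0.533 F [-0.3  0.6 -0.7]
rows [0.94, 13.08, 38.8] [25.0, -0.1, -0.3] j0tgt -0.17
rows [0.94, 13.08, 38.8] [-155.0, 0.4, -0.1] j0tgt -0.17
```

View pics/w16.png

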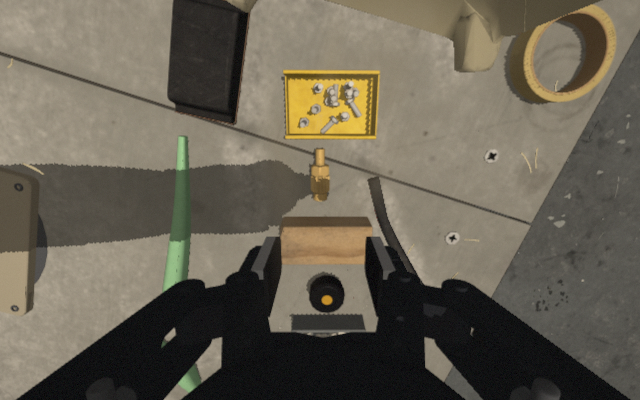

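Request:
play_rows:
  deltas:
    - [[8.5,0,1.3,4,3,0,0],[8.5,0,2.6,8,6,0,0],[8.5,0,3.9,12,9,0,0],[8.5,0,5.2,16,12,0,0],[8.5,0,6.5,20,15,0,0],[8.5,0,7.9,24,18,0,0],[8.5,0.5,9.2,28,21,0,0],[8.5,0.5,10.5,32,24,0,0],[8.5,1,11.8,36,25,0,0],[8.5,1,13.1,38.8,25,0,0],[8.5,1,13.1,38.8,25,0,0],[8.5,1,13.1,38.8,25,0,0]]

```text
clock: 18.5
eef_pos: [672.6, -116.9, 192.7]
tool_rot: [-0.53, -0.469, 0.532, -0.466]
force: [-0.8, 1.0, -0.1]
width: 0.996
```

Request:
play_rows:
  deltas:
    - [[8.5,0,0,0,0,0,0],[8.5,0,0,0,0,0,0]]

```text
clock: 18.67
eef_pos: [671.8, -114.3, 195.2]
tool_rot: [-0.529, -0.469, 0.53, -0.467]
force: [-0.5, -0.1, 0.4]
width: 0.995
```

```bash
python3 - <<'E'
from h import *
st();im=imaging.snapshot("wrist"); cv2.imwrite("pics/w17.png",im[:,:,::-1])
st()
E
```

```text
t 18.67 p [ 671.8 -114.3  195.2] jawang -0.123 down [-0.003  0.001 -1.   ] q [-0.26  0.4   0.06  1.24  0.    1.43] w 0.995 F [-0.5 -0.1  0.4]
t 18.72 p [ 672.1 -114.1  195.9] jawang -0.123 down [-0.002  0.001 -1.   ] q [-0.26  0.4   0.06  1.24  0.    1.43] w 0.995 F [0.5 0.3 0.6]
```

View pics/w17.png

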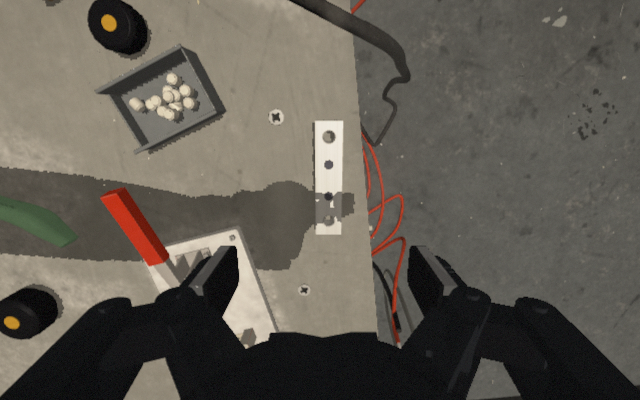

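```bash
python3 - <<'E'
from h import *
c=np.array([pix2w("wrist",u,v,22) for u,v in [(316,121),(343,121),(341.5,235),(316.5,235)]])
m=c.mean(0);d=c[0]+c[1]-c[2]-c[3];a=np.arctan2(d[1],d[0]);print(m,a,[np.linalg.norm(c[i]-c[(i+1)%4]).round(1) for i in range(4)])
go([m[0],m[1],7],a-np.pi/2)
E
```

```text
[ 679.47645553 -114.93842471   22.        ] 1.4506012292187767 [np.float64(28.4), np.float64(129.9), np.float64(29.5), np.float64(129.9)]
rows [18.89, 0.78, -0.0] [-0.1, -0.0, 0.1] j0tgt -0.17
rows [18.89, 0.78, -0.0] [179.9, 0.2, 0.0] j0tgt -0.17
```

Request:
play_rows:
  deltas:
    - [[8.5,4,0.8,0,0,0,0],[8.5,8,0.8,0,0,0,0],[8.5,12,0.8,0,0,0,0],[8.5,15,0.8,0,0,0,0],[8.5,17,0.8,0,0,0,0],[8.5,18.3,0.8,0,0,0,0],[8.5,18.8,0.8,0,0,0,0],[8.5,18.8,0.8,0,0,0,0]]

```text
clock: 19.38
eef_pos: [680.5, -115.7, 8.2]
tool_rot: [-0.529, -0.469, 0.53, -0.468]
force: [0.1, -0.4, 1.0]
width: 0.994
```

Request:
play_rows:
  deltas:
    - [[2,0,0,0,0,0,0],[2,0,0,0,0,0,0],[2,0,0,0,0,0,0],[2,0,0,0,0,0,0],[2,0,0,0,0,0,0],[2,0,0,0,0,0,0],[2,0,0,0,0,0,0],[2,0,0,0,0,0,0]]

```text
clock: 20.05
eef_pos: [682.5, -116.9, 10.4]
tool_rot: [0.53, 0.467, -0.53, 0.469]
force: [-1.5, -0.6, 6.4]
width: 0.333
```

```bash
python3 - <<'E'
from h import *
st();im=imaging.snapshot("wrist"); cv2.imwrite("pics/w18.png",im[:,:,::-1])
go([463.4,140.8,150],0.308+np.pi/2)
E
```

```text
t 20.05 p [ 682.5 -116.9   10.4] jawang -0.124 down [ 0.002 -0.001 -1.   ] q [-0.26  0.56 -0.1   0.91  0.    1.43] w 0.333 F [-1.5 -0.6  6.4]
rows [-14.03, -24.89, -22.86] [-114.8, 0.1, -0.1] j0tgt 0.29
rows [-14.03, -24.89, -22.86] [65.2, -0.1, -0.1] j0tgt 0.29
```

View pics/w18.png

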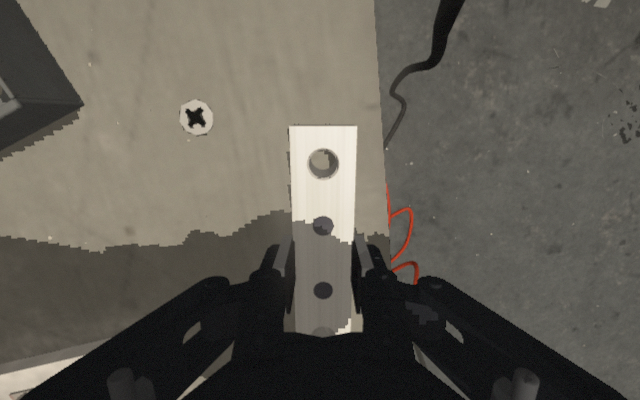

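Request:
play_rows:
  deltas:
    - [[2,-4,0,0,0,0,0],[2,-8,0,0,0,0,0],[2,-12,0,0,0,0,0],[2,-16,-2,-2,-6,0,0],[2,-18,-5,-4,-12,0,0],[2,-18,-8,-7,-19,0,0],[2,-18,-11,-10,-26,0,0],[2,-18,-14,-13,-33,0,0],[2,-18,-17,-15.5,-40,0,0],[2,-18,-20,-18,-47,0,0],[2,-18,-22.5,-20.5,-54,0,0],[2,-18,-24.9,-22.9,-61,0,0]]

```text
clock: 21.1
eef_pos: [459.8, 142.7, 188.1]
tool_rot: [0.217, 0.674, -0.217, 0.672]
force: [1.1, 0.5, -2.0]
width: 0.332
```

```bash
python3 - <<'E'
from h import *
st()
go([463.4,140.8,190],0.308+np.pi/2)
E
```

```text
t 21.1 p [459.8 142.7 188.1] jawang 0.947 down [-0.002  0.    -1.   ] q [ 0.17  0.05 -0.39  1.13  0.    0.79] w 0.332 F [ 1.1  0.5 -2. ]
rows [-0.2, 0.06, 0.4] [-53.4, -0.1, 0.0] j0tgt 0.29
rows [-0.2, 0.06, 0.4] [126.6, 0.0, 0.1] j0tgt 0.29
```

Request:
play_rows:
  deltas:
    - [[2,0,0,0.2,-53.4,0,0],[2,0,0,0.2,-53.4,0,0],[2,0,0,0.2,-53.4,0,0],[2,0,0,0.2,-53.4,0,0],[2,0,0,0.2,-53.4,0,0],[2,0,0,0.2,-53.4,0,0],[2,0,0,0.2,-53.4,0,0],[2,0,0,0.2,-53.4,0,0],[2,0,0,0.2,-53.4,0,0],[2,0,0,0.2,-53.4,0,0],[2,0,0,0.2,-53.4,0,0]]

```text
clock: 22.02
eef_pos: [463.9, 140.2, 188.4]
tool_rot: [-0.106, 0.699, 0.106, 0.699]
force: [-0.4, -1.1, -2.9]
width: 0.33
```

```bash
python3 - <<'E'
from h import *
st();im=imaging.snapshot("wrist"); cv2.imwrite("pics/w19.png",im[:,:,::-1])
st(); go([463.4,140.8,75],0.308+np.pi/2)
E
```

```text
t 22.02 p [463.9 140.2 188.4] jawang 1.871 down [-0.001 -0.    -1.   ] q [ 0.16  0.06 -0.38  1.13  0.   -0.14] w 0.33 F [-0.4 -1.1 -2.9]
t 22.07 p [464.  140.2 188.6] jawang 1.871 down [-0. -0. -1.] q [ 0.16  0.06 -0.38  1.13  0.   -0.14] w 0.33 F [ 0.3  0.3 -2.1]
rows [11.36, 0.07, -0.04] [-0.4, -0.0, -0.0] j0tgt 0.29
rows [11.36, 0.07, -0.04] [179.6, -0.0, 0.0] j0tgt 0.29
```

View pics/w19.png

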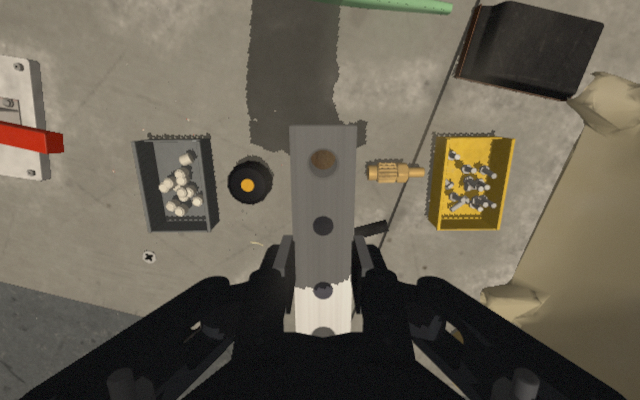

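```bash
python3 - <<'E'
from h import *
a=pix2w("wrist",323,126,200.5);b=(pix2w("wrist",323,226,200.5)+pix2w("wrist",323,291,200.5))/2;s=telemetry.sense()["eef_pos"];ex=np.array([np.cos(.308),np.sin(.308),0])
print(a,(a-s)@ex,b,(b-s)@ex)
E
```

```text
[401.6088749  121.98238201 200.5       ] -64.98460613259535 [462.92535027 141.04456077 200.5       ] -0.7748112718181951
```

Centred in the grip. Lower to just above the block (contact expected at TCP z ≈ 48).

Request:
play_rows:
  deltas:
    - [[2,4,0,0,0,0,0],[2,8,0,0,0,0,0],[2,11,0,0,0,0,0],[2,12.5,0,0,0,0,0],[2,13.2,0,0,0,0,0],[2,13.5,0,0,0,0,0],[2,13.5,0,0,0,0,0]]

```text
clock: 22.65
eef_pos: [464.6, 140.3, 54.0]
tool_rot: [-0.106, 0.699, 0.106, 0.699]
force: [-1.0, -0.4, -1.2]
width: 0.331
```

```bash
python3 - <<'E'
from h import *
st();im=imaging.snapshot("wrist"); cv2.imwrite("pics/w20.png",im[:,:,::-1])
E
```

```text
t 22.65 p [464.6 140.3  54. ] jawang 1.872 down [ 0.  0. -1.] q [ 0.16  0.2  -0.54  0.83  0.   -0.14] w 0.331 F [-1.  -0.4 -1.2]
```

View pics/w20.png

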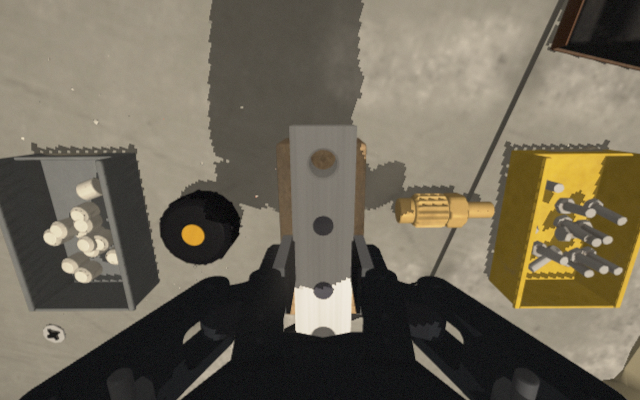

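Request:
play_rows:
  deltas:
    - [[2,0.2,0,0,0,0,0],[2,0.35,0,0,0,0,0],[2,0.5,0,0,0,0,0],[2,0.55,0,0,0,0,0],[2,0.55,0,0,0,0,0]]

```text
clock: 23.12
eef_pos: [464.7, 140.3, 48.8]
tool_rot: [-0.106, 0.699, 0.106, 0.699]
force: [-0.6, -0.7, 0.1]
width: 0.33
```

Request:
play_rows:
  deltas:
    - [[2,0.1,0,0,0,0,0],[2,0.2,0,0,0,0,0],[2,0.2,0,0,0,0,0]]

```text
clock: 23.37
eef_pos: [464.7, 140.4, 48.7]
tool_rot: [-0.106, 0.699, 0.106, 0.699]
force: [-6.5, -1.2, 16.3]
width: 0.336
```

Request:
play_rows:
  deltas:
    - [[2,-0.1,0,0,0,0,0],[3.6,-0.15,0,0,0,0,0],[4.5,-0.15,0,0,0,0,0],[5.5,-0.15,0,0,0,0,0],[5.5,-0.15,0,0,0,0,0],[5.5,-3,0,0,0,0,0],[5.5,-7,0,0,0,0,0],[5.5,-11,0,0,0,0,0],[5.5,-15,0,0,0,0,0],[5.5,-17,0,0,0,0,0],[5.5,-17,0,0,0,0,0],[5.5,-17,0,0,0,0,0]]

```text
clock: 24.37
eef_pos: [465.4, 140.5, 217.7]
tool_rot: [-0.106, 0.698, 0.106, 0.7]
force: [0.5, -0.5, -1.7]
width: 0.64
```

```bash
python3 - <<'E'
from h import *
st();im=imaging.snapshot("wrist"); cv2.imwrite("pics/w21.png",im[:,:,::-1]);st()
im=imaging.snapshot("side"); crop(im,200,120,480,400,2.1,"pics/s21.png")
E
```

```text
t 24.37 p [465.4 140.5 217.7] jawang 1.873 down [ 0.004  0.001 -1.   ] q [ 0.16  0.04 -0.34  1.19 -0.   -0.14] w 0.64 F [ 0.5 -0.5 -1.7]
t 24.42 p [464.1 140.3 215.9] jawang 1.873 down [-0. -0. -1.] q [ 0.16  0.04 -0.34  1.19  0.   -0.14] w 0.645 F [-0.8 -0.  -0. ]
```

View pics/w21.png

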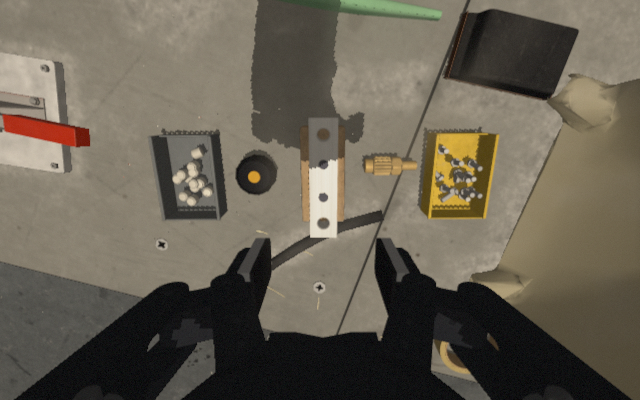

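View pics/s21.png

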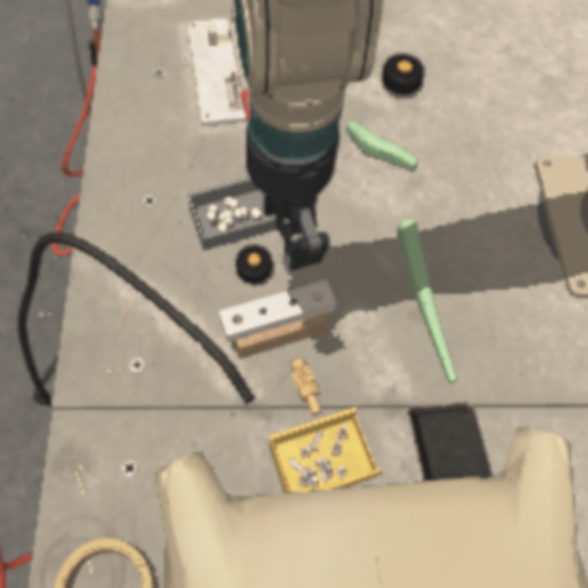

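Final numeric check from this picture.

```bash
python3 - <<'E'
from h import *
im=imaging.snapshot("wrist"); crop(im,140,105,300,225,5,"pics/f1.png"); crop(im,230,105,390,245,5,"pics/f1.png"); crop(im,280,100,440,250,4.5,"pics/f2.png"); st()
E
```

```text
t 24.52 p [462.8 140.1 214.4] jawang 1.873 down [-0.004 -0.001 -1.   ] q [ 0.16  0.04 -0.35  1.19  0.   -0.14] w 0.647 F [ 0.1 -0.2 -0.5]
```

View pics/f2.png

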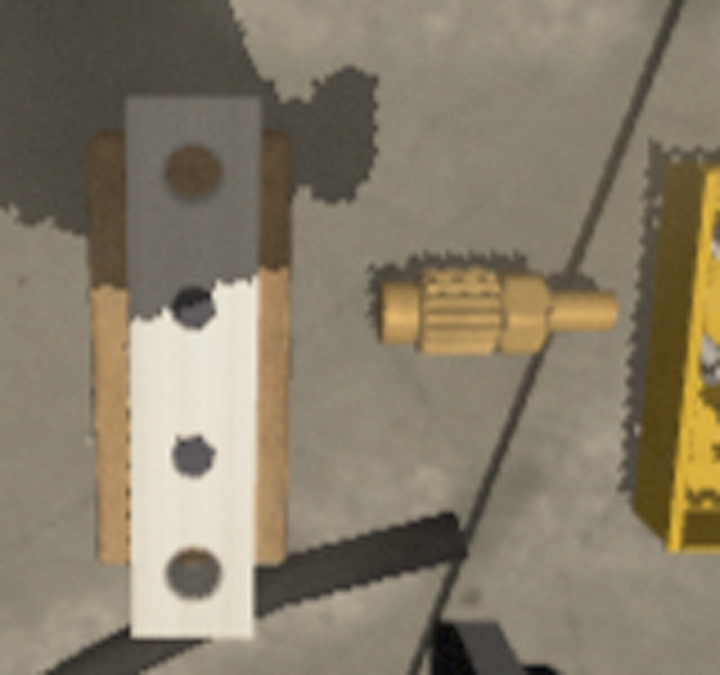

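View pics/f1.png

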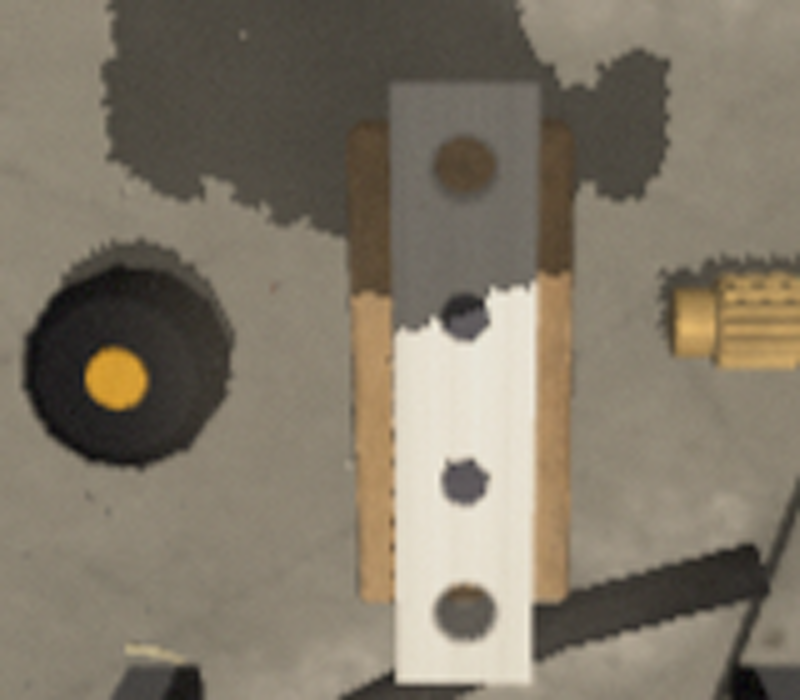

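```bash
python3 - <<'E'
from h import *
f=lambda c,o,s,z:np.array([pix2w("wrist",o[0]+x/s,o[1]+y/s,z) for x,y in c])
ex=np.array([np.cos(.308),np.sin(.308)]);ey=np.array([-ex[1],ex[0]])
C=np.array([515.1,-8.6]);Pn=np.array([419,294.1])
bl=f([(89,132),(292,132),(286,564),(98,564)],(280,100),4.5,38); bar=f([(125,96),(262,96),(254,638),(132,638)],(280,100),4.5,60)
co=f([(378,308),(617,308)],(280,100),4.5,12).mean(0)[:2]; kn=f([(117,379)],(230,105),5,30)[0,:2]
B=bl.mean(0)[:2];A=bar.mean(0)[:2]; ang=lambda c:(lambda d:np.arctan2(d[1],d[0]))(c[3]-c[0]+c[2]-c[1])
n=np.linalg.norm
print("block",B,ang(bl),n(B-C),n(B-Pn),(B-Pn)@ex)
print("bar",A,ang(bar),"along",(A-B)@ex,"across",(A-B)@ey)
print("coup",n(co-B),n(co-Pn),(co-Pn)@ex); print("knob",n(kn-B),n(kn-C),(kn-C)@ex)
E
```

```text
block [462.5600582  140.60747345] 0.305454824101599 158.18759628472532 159.55386042446406 -5.021575735913399
bar [463.48489463 141.40136925] 0.3015711138573956 along 1.1219874519978934 across 0.4761692019684728
coup 82.11480557933827 78.71031441550572 -12.54014162539461
knob 79.71408895129193 78.47470607157679 -2.0906752581063746
```

All within tolerance; hand in.

```bash
python3 - <<'E'
from h import *
print(order.job_done()); st()
E
```

```text
the job is handed in; nothing more can be done
None
the job is handed in; nothing more can be done
```

The row is laid out and the job was handed in at about 24.5 s, with the gripper clear at 214 mm. No verdict is reported. The last measurements from the wrist camera were all inside tolerance:

| Part | Last check | Limit |
|---|---|---|
| Packing block | 158 mm from cap tray, 160 mm from pin tray | below 174 mm each |
| Packing block | 5 mm to the front of the row; angle to the trays under 0.01 rad | 20 mm; 0.2 rad |
| Bar on block | about 1 mm off along, 0.5 mm off across, parallel to within 0.01 rad | 20 mm; 12 mm; 0.2 rad |
| Coupler | 82 mm from block, 79 mm from pin tray, 13 mm to the front of the row | 98 mm; 98 mm; 30 mm |
| Knob (the smaller one, standing upright) | 80 mm from block, 78 mm from cap tray, 2 mm to the front of the row | 93 mm; 93 mm; 30 mm |

- **Left alone:** I never touched the sanding block or the green mouldings. Their positions were not measured again at the end.
- **Cameras disagreed:** the top and wrist cameras differed by about 4–6 mm on the tray and knob positions. I used the wrist camera, because it agreed with where the fingers actually closed.
- **Offset for the hose:** I set the block and coupler slightly to the front on purpose, to keep clear of the loose black hose behind them.

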